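# Make up a test batch of four in the capacitor tester

### The arm

A 7-joint arm with a two-finger parallel gripper is mounted at the origin on the work surface. World frame = base frame: x ahead of the robot, y to its left, z up, the work surface at z = 0. Lengths are in mm, angles in rad, forces in N, time in s.
With the tool pointing down it reaches from about 375 to 925 mm from the base axis. Payload 3.1 kg.
Tool frame: the origin (TCP) lies midway between the tips of the shut fingers; the grasp point (between the pads) lies r.tcp_to_grasp behind it (r.tcp_to_grasp is the distance from the TCP to the grasp point, in mm); x points along the fingers, z is the direction in which the jaws open and shut, and the axes are right-handed (so a half turn about x gives the same grasp; the last joint's range is limited). The gripper opens to 85 mm and grips with 20 to 120 N. Pads are 22 mm wide; open, the fingers measure 114 mm over their backs; the gripper's body (76 mm by 85 mm) begins 54 mm behind the grasp point. The pads swing forward as they close: fully open they stand 13 mm farther back than shut.
Start: joints at [1.178, 0.383, 0.044, 1.598, -0.018, 1.161, -0.05], TCP at [188.876, -621.956, 231.269] pointing down, gripper open.
Joint ranges: [-2.61, 2.61], [-0.41, 2.15], [-1.48, 1.57], [0, 2.5], [-1.57, 4.71], [0.05, 1.97], [-2.85, 2.85]. Speed limits (rad/s): [2.79, 2.79, 3.14, 3.14, 3.14, 3.14, 3.14].

### API

Orientations are given as a rotation vector (axis times angle).
In Python, from bench import status, grab_frame, camera_model, r gives the robot as it stands.
- The arm moves only by the tool play_rows, never from a script. Its argument "increments" is a list of rows, each a list of 3 entries, a list of its own where there are three numbers: the opening in per cent of the stroke, from 0 (shut) to 100 (fully open), then the shift along the tool's x, y, z in m, then the turn about the tool's x in rad. A call has exactly 10 rows; each row is the pose to reach, as a shift and turn from the pose commanded when the call began, along the tool's axes at that moment; what a row does not reach only later rows make up. A row lasts 1/8 s, in which the tool goes at most 62.5 mm and 10.7 degrees, less where a joint would pass 70% of its speed; a pose out of reach is approached as far as the arm can. A call with a gripper value outside its range is refused whole. The fingers move at their own pace and stop on an object; the grip force is fixed at half the most. Time passes only in rows, so rows that repeat a pose let the fingers close, or fill a call up. It gives the time, the measured TCP pose, the force and the opening at its end, in the units of the state.
- status.get_obs(): the state, without advancing time (a new reading comes with each control period).
- grab_frame(name): name is "scene" or "side" or "wrist"; returns the picture (480x640x3 uint8, blue, green, red); there is no depth.
- camera_model(name): a dict with "fx", "fy", "cx", "cy" (pixels), "R" (3x3) and "t" (3): a world point X has camera coordinates R X + t. Camera axes: x right, y down, z forward; pixel columns grow to the right and rows downward; lengths in mm; the calibration is good to about 2 mm. A picture is of the moment at which its call begins: read the wrist's pose just before it. camera_model takes no time and is no camera call; for the wrist camera it gives the pose at the moment of the call.
- r.close_job(): hands the job in, once; it reports no verdict.
The state is a dict: "clock": time; "joint_positions": joint angles; "qd": joint speeds; "effort": joint torques, N m; "position": TCP position; "tcp_rot": TCP orientation; "force": force on the tool from outside, world axes, zero at the start; "torque": the same for the moment, N m; "gripper_width": finger opening in mm.
Only numpy, scipy, OpenCV 4.12 (cv2) and the standard library are available. Lean on these libraries where they do the work, as an engineer would, in place of code of your own. Each camera call takes 0.05 s, during which the arm holds its last target.

### The job

Press the release on the capacitor tester so that its tray pops out, and make the batch up to exactly four capacitors, one standing upright in each pocket, using the ones on the bench (some are already in the tray). Then push the tray fully home until it clicks and stays shut, and after that flip the start switch over to on. Every capacitor left over belongs in the red bin; leave the transformer and heat sink alone.

Things in the scene. Friction and masses are not known exactly. Their poses are not given: they have to be found in the camera images.
- tester: the capacitor tester, a fixed grey steel bench instrument 190 deep (x), 300 wide (y), 85 high. Origin: bottom edge of its front face, in the middle; its x axis points into the machine (away from the robot), y to the left, z up. The front has an open mouth 232 wide and 73 high, in which the tray slides
- tray (a joint): travel of the tester's sprung tray along the tester's -x, m: 0 = latched home, 0.130 = fully popped out (end stop). A spring of about 3.8 N (home) to 2.3 N (out) drives it out, slowly, over about 1 s, as soon as the release is pressed; to shut it, push it past 0 to its stop at -0.003: it takes about 6 to 8 N over the last 15 mm, the latch snaps in there and then holds it at about 0. If not latched it comes out again
- push_tab (a point): centre of the front face of the upright black tab by which the tray is pushed: 40 wide, 8 thick, 28 to 70 mm above the bench (this point 52 mm above it), standing on the tray's low black front lip (238 wide, 6 to 34 mm above the bench), 54 mm right of the tray's middle. When home the face stands 12 mm proud of the tester's front. Axes as the tester's
- pocket0 (a point): centre of the floor of tray pocket 0 (0 to 3 from right to left, 54 apart along y), 12 mm above the bench. Each pocket is 50 x 50 inside, with grey ribs 24 high and 4 thick round it; its centre lies 72 mm behind the front lip's outer face: 60 mm inside the mouth when the tray is home, 70 mm in front of it when out. Moves with the tray
- pocket1 (a point): centre of the floor of tray pocket 1 (0 to 3 from right to left, 54 apart along y), 12 mm above the bench. Each pocket is 50 x 50 inside, with grey ribs 24 high and 4 thick round it; its centre lies 72 mm behind the front lip's outer face: 60 mm inside the mouth when the tray is home, 70 mm in front of it when out. Moves with the tray
- pocket2 (a point): centre of the floor of tray pocket 2 (0 to 3 from right to left, 54 apart along y), 12 mm above the bench. Each pocket is 50 x 50 inside, with grey ribs 24 high and 4 thick round it; its centre lies 72 mm behind the front lip's outer face: 60 mm inside the mouth when the tray is home, 70 mm in front of it when out. Moves with the tray
- pocket3 (a point): centre of the floor of tray pocket 3 (0 to 3 from right to left, 54 apart along y), 12 mm above the bench. Each pocket is 50 x 50 inside, with grey ribs 24 high and 4 thick round it; its centre lies 72 mm behind the front lip's outer face: 60 mm inside the mouth when the tray is home, 70 mm in front of it when out. Moves with the tray
- release_top (a point): middle of the top of the release, a round black button (diameter 26) on the right front corner of the tester's top, its top 97 mm above the bench
- release (a joint): travel of the release button downward, m: 0 = up, 0.009 = fully down (spring 2.5 N to 4.8 N); the tray is freed at 0.007 to 0.008, so press it fully down. It dips by itself as the tray clicks home
- switch (a joint): the tester's start switch, a toggle lever on its top: 0 = off, leaning towards the front (the tester's -x), 1.0 = on, leaning to the back; rad. It stays where it is left (about 1.2 N at the tip)
- switch_tip (a point): centre of the black ball (diameter 26) at the end of the toggle lever. The lever is 50 long from its pivot, which lies 107 mm above the bench, 60 mm behind the tester's front face and 55 mm left of its middle; it swings in the tester's x-z plane, on a black block 70 (x) by 50 by 25 high
- cap0_c (a point): centre of a can capacitor: a solid upright blue cylinder, diameter 38, height 55, about 90 g, white top face; its z axis runs along the can. One or two of cap0 to cap3 stand in tray pockets at the start (the others are absent). All capacitors are alike
- cap1_c (a point): centre of a can capacitor: a solid upright blue cylinder, diameter 38, height 55, about 90 g, white top face; its z axis runs along the can. One or two of cap0 to cap3 stand in tray pockets at the start (the others are absent). All capacitors are alike
- cap2_c (a point): centre of a can capacitor: a solid upright blue cylinder, diameter 38, height 55, about 90 g, white top face; its z axis runs along the can. One or two of cap0 to cap3 stand in tray pockets at the start (the others are absent). All capacitors are alike
- cap3_c (a point): centre of a can capacitor: a solid upright blue cylinder, diameter 38, height 55, about 90 g, white top face; its z axis runs along the can. One or two of cap0 to cap3 stand in tray pockets at the start (the others are absent). All capacitors are alike
- cap4_c (a point): centre of a can capacitor: a solid upright blue cylinder, diameter 38, height 55, about 90 g, white top face; its z axis runs along the can. Five or six of cap4 to cap9 stand on the bench at the start (any other is absent). All capacitors are alike
- cap5_c (a point): centre of a can capacitor: a solid upright blue cylinder, diameter 38, height 55, about 90 g, white top face; its z axis runs along the can. Five or six of cap4 to cap9 stand on the bench at the start (any other is absent). All capacitors are alike
- cap6_c (a point): centre of a can capacitor: a solid upright blue cylinder, diameter 38, height 55, about 90 g, white top face; its z axis runs along the can. Five or six of cap4 to cap9 stand on the bench at the start (any other is absent). All capacitors are alike
- cap7_c (a point): centre of a can capacitor: a solid upright blue cylinder, diameter 38, height 55, about 90 g, white top face; its z axis runs along the can. Five or six of cap4 to cap9 stand on the bench at the start (any other is absent). All capacitors are alike
- cap8_c (a point): centre of a can capacitor: a solid upright blue cylinder, diameter 38, height 55, about 90 g, white top face; its z axis runs along the can. Five or six of cap4 to cap9 stand on the bench at the start (any other is absent). All capacitors are alike
- cap9_c (a point): centre of a can capacitor: a solid upright blue cylinder, diameter 38, height 55, about 90 g, white top face; its z axis runs along the can. Five or six of cap4 to cap9 stand on the bench at the start (any other is absent). All capacitors are alike
- bin: the returns bin, a fixed shallow red open box 180 x 180 outside, walls 35 high and 4 thick, floor 4 thick. Origin: centre of its underside; axes along its sides
- transformer: bystander: dark loose transformer 70 x 85 x 70 high at the back of the bench; leave it alone
- heatsink: bystander: loose finned aluminium heat sink 90 x 100 x 35 high at the back of the bench; leave it alone
There are look-alikes about, which are no part of the job. What is shaped like the part that bears cap9_c but orange or turquoise is not meant. What is shaped like the part that bears cap8_c but orange is not meant.

How it is judged:
By the outcome, as a careful person would: the job done as asked, in the order asked, and still so for the second after the job is handed in, with the robot touching nothing.
Of cap0, cap1, cap2, cap3 only 1 to 2 are there at a start; the rules pass over those that are not, and their reading is None.
Of cap4, cap5, cap6, cap7, cap8, cap9 only 5 to 6 are there at a start; the rules pass over those that are not, and their reading is None.
At some moment in a run one of cap4, cap5, cap6, cap7, cap8, cap9 may be knocked a few centimetres aside while the robot is not near it.
It also fails if it takes over 192 s, if anything falls off the work surface, if the arm or the gripper's body presses on something with over 40 N, if the wrist force passes 120 N, or if a joint passes its speed limit or range.

## Working session

There is one attempt and no reset: what is moved stays moved. The work goes in short steps, Python scripts to look and compute and a tool call to move; the robot and the scene stay as the last step left them, time stands still between calls to the robot, and variables do not carry over. Pictures are saved under pics/ and viewed, and the job is handed in when it is done.

Besides the shell and the picture viewer there is one more tool, called after "Emit:" by a JSON object that holds its "op" and its "data", one argument or row to a line. play_rows: Moves the arm, as the interface text tells. Its arguments: {"type":"object","properties":{"increments":{"type":"array"}},"required":["increments"]}

```bash
ls; mkdir -p pics; python3 - <<'E'
from bench import status, grab_frame, camera_model, r
import cv2,json
o=status.get_obs()
for k in o: print(k,o[k])
print(r.tcp_to_grasp)
for n in("scene","side","wrist"):
    m=camera_model(n); print(n,m)
    cv2.imwrite(f"pics/{n}0.png",grab_frame(n))
E
```

```text
pics
clock 0.0
joint_positions [ 1.17821847  0.38384392  0.04384714  1.59959477 -0.01793487  1.16122825
 -0.0498976 ]
qd [-0.0004855  -0.00105075 -0.00037806 -0.00180171  0.00051182 -0.00021638
  0.00109654]
effort [-1.06007130e-03 -4.33461821e+01  1.02420095e+00 -2.49511313e+01
  1.07111136e-02  1.14547770e-02  3.89959505e-07]
position [ 188.55818044 -621.04348139  229.87199139]
tcp_rot [ 0.99088815  1.33665338 -0.98839336]
force [ 0.30285274 -0.5035122   0.71320057]
torque [-0.05364426  0.02640003  0.01310813]
gripper_width 85.81678264852879
18.700000000000003
scene {'fx': 458.90512141123554, 'fy': 458.90512141123554, 'cx': 318.02205890591637, 'cy': 231.14493727255484, 'R': array([[ 0.577061  ,  0.8166985 , -0.00204255],
       [ 0.65340468, -0.46317873, -0.5987719 ],
       [-0.48996217,  0.3441933 , -0.800917  ]]), 't': array([-324.58967421, -340.51206741, 1399.23510403])}
side {'fx': 463.69790085358784, 'fy': 463.69790085358784, 'cx': 327.629781128329, 'cy': 235.42181931297395, 'R': array([[-0.751101  , -0.66016204, -0.00577624],
       [-0.32286609,  0.37494527, -0.86900721],
       [ 0.57585135, -0.65084724, -0.4947657 ]]), 't': array([405.76790779, 289.3565933 , 667.55357051])}
wrist {'fx': 408.41246817839044, 'fy': 408.41246817839044, 'cx': 328.77226727530586, 'cy': 233.30107720061704, 'R': array([[ 0.29110404, -0.95668947, -0.0019218 ],
       [-0.90697347, -0.27661436,  0.31762182],
       [-0.30439705, -0.09071798, -0.94821553]]), 't': array([-648.38202145,  -42.5916521 ,  379.08507431])}
```

View pics/scene0.png

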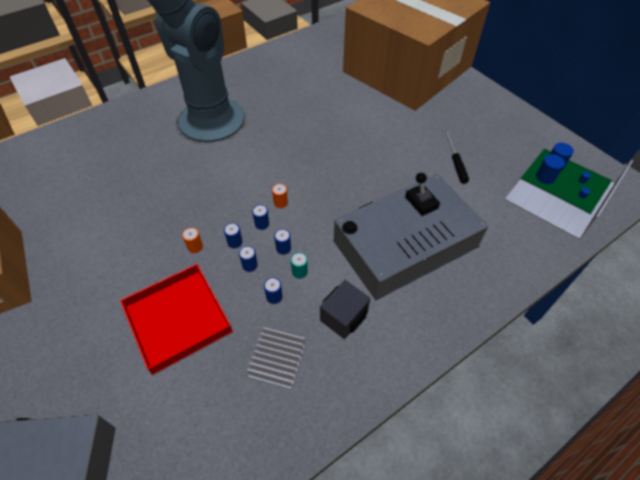

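View pics/side0.png

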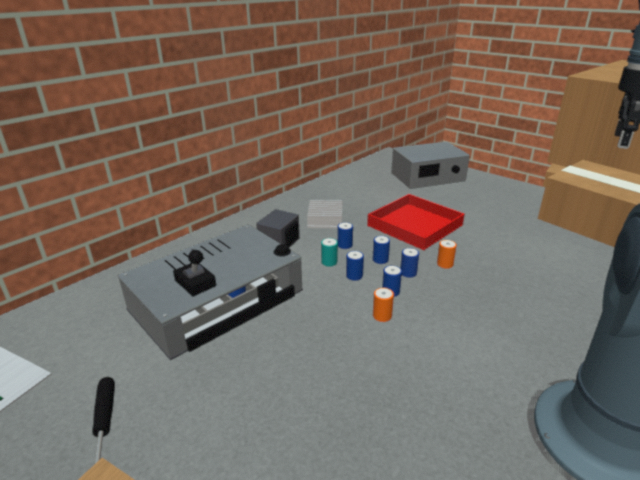

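View pics/wrist0.png

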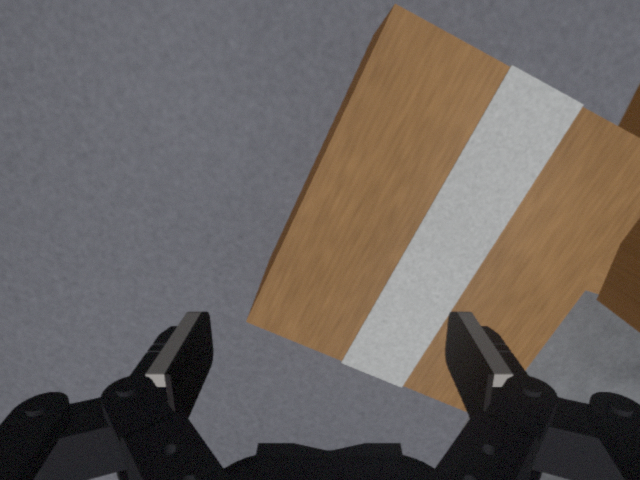

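```bash
cat > h.py <<'E'
import numpy as np, cv2
from bench import status, grab_frame, camera_model, r
def cast(m,u,v,z):
    d=m['R'].T@np.array([(u-m['cx'])/m['fx'],(v-m['cy'])/m['fy'],1.])
    c=-m['R'].T@m['t']
    s=(z-c[2])/d[2]
    return c+s*d
def proj(m,X):
    p=m['R']@np.array(X,float)+m['t']
    return np.array([m['fx']*p[0]/p[2]+m['cx'],m['fy']*p[1]/p[2]+m['cy']])
def tri(m1,p1,m2,p2):
    P=[np.diag([1,1,1.])@np.array([[m['fx'],0,m['cx']],[0,m['fy'],m['cy']],[0,0,1]])@np.c_[m['R'],m['t']] for m in(m1,m2)]
    X=cv2.triangulatePoints(P[0],P[1],np.array(p1,float).reshape(2,1),np.array(p2,float).reshape(2,1))
    return (X[:3]/X[3]).ravel()
def tops(img,m,z=55,area=(15,5000)):
    """white tops: bright unsaturated blobs; returns list (u,v,X,below colour)"""
    hsv=cv2.cvtColor(img,cv2.COLOR_BGR2HSV)
    w=((hsv[...,2]>165)&(hsv[...,1]<60)).astype(np.uint8)
    n,l,st,c=cv2.connectedComponentsWithStats(w)
    out=[]
    for i in range(1,n):
        if not area[0]<=st[i,4]<=area[1]: continue
        x,y,ww,hh=st[i,:4]
        cs,_=cv2.findContours((l==i).astype(np.uint8),cv2.RETR_EXTERNAL,cv2.CHAIN_APPROX_NONE)
        hull=cv2.convexHull(cs[0]); M=cv2.moments(hull)
        if M['m00']<5: continue
        u,v=M['m10']/M['m00'],M['m01']/M['m00']
        ring=cv2.dilate((l==i).astype(np.uint8),np.ones((9,9)))-cv2.dilate((l==i).astype(np.uint8),np.ones((3,3)))
        px=hsv[(ring>0)]; px=px[px[:,1]>130]
        hue=np.median(px[:,0]) if len(px)>10 else -1
        out.append((round(u,1),round(v,1),cast(m,u,v,z).round(1),st[i,4],hue,len(px)))
    return out
def show(name,img,box=None,s=1):
    if box: x0,y0,x1,y1=box; img=img[y0:y1,x0:x1]
    cv2.imwrite('pics/'+name+'.png',cv2.resize(img,None,fx=s,fy=s,interpolation=cv2.INTER_CUBIC))
E
python3 - <<'E'
from h import *
for n in('scene','side'):
    img=cv2.imread(f'pics/{n}0.png'); m=camera_model(n)
    for t in tops(img,m): 
        if t[4]>=0: print(n,*t)
img=cv2.imread('pics/scene0.png');show('scene0z',img,(310,160,510,310),4)
img=cv2.imread('pics/side0.png');show('side0z',img,(110,200,310,350),4)
E
```

```text
scene 434.5 11.1 [ -4.4 921.1  55. ] 564 15.0 434
scene 45.1 81.3 [-396.4 -360.4   55. ] 1764 8.0 210
scene 561.0 201.6 [840.  535.3  55. ] 1993 74.0 354
scene 279.0 188.3 [401.6  -6.5  55. ] 77 10.0 56
scene 259.4 210.0 [433.8 -83.2  55. ] 89 111.0 53
scene 231.1 228.5 [ 443.9 -166.8   55. ] 98 111.0 56
scene 189.7 233.2 [ 399.9 -252.3   55. ] 99 11.0 71
scene 281.8 234.8 [528.5 -79.1  55. ] 105 111.0 58
scene 246.5 252.0 [ 523.  -170.4   55. ] 112 111.0 67
scene 298.5 258.8 [606.5 -84.5  55. ] 112 88.0 63
scene 272.0 284.2 [ 627.9 -167.6   55. ] 129 111.0 64
side 602.7 178.1 [ 244.4 -880.4   55. ] 600 15.0 37
side 345.0 225.4 [ 630.2 -165.7   55. ] 67 109.0 49
side 381.4 239.1 [ 526.1 -169.2   55. ] 78 109.0 70
side 328.9 241.4 [609.5 -83.6  55. ] 81 88.0 83
side 447.6 242.9 [ 404.  -251.8   55. ] 78 12.0 83
side 410.0 251.5 [ 447.4 -165.7   55. ] 94 110.0 81
side 354.7 254.4 [531. -78.  55.] 93 109.0 61
side 392.2 269.5 [437.  -82.6  55. ] 106 110.0 94
side 383.3 292.7 [405.1  -6.4  55. ] 118 12.0 124
```

View pics/scene0z.png

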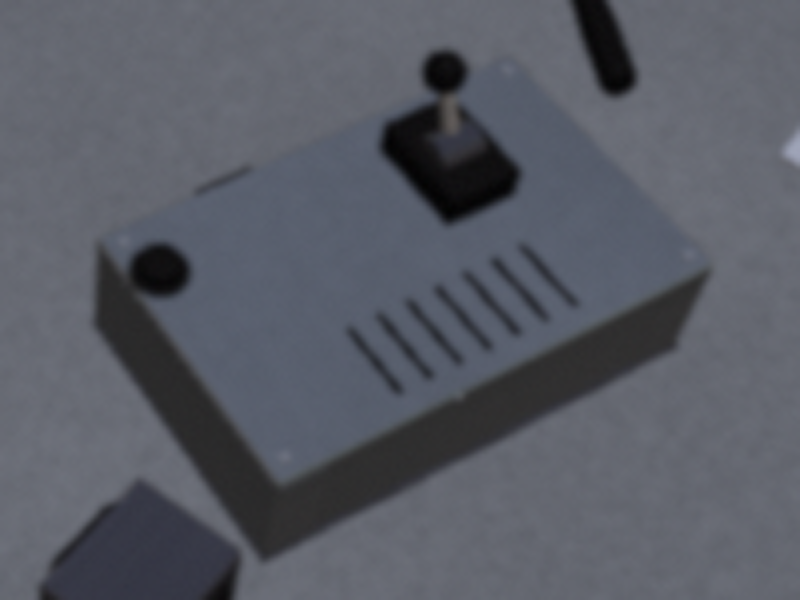

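View pics/side0z.png

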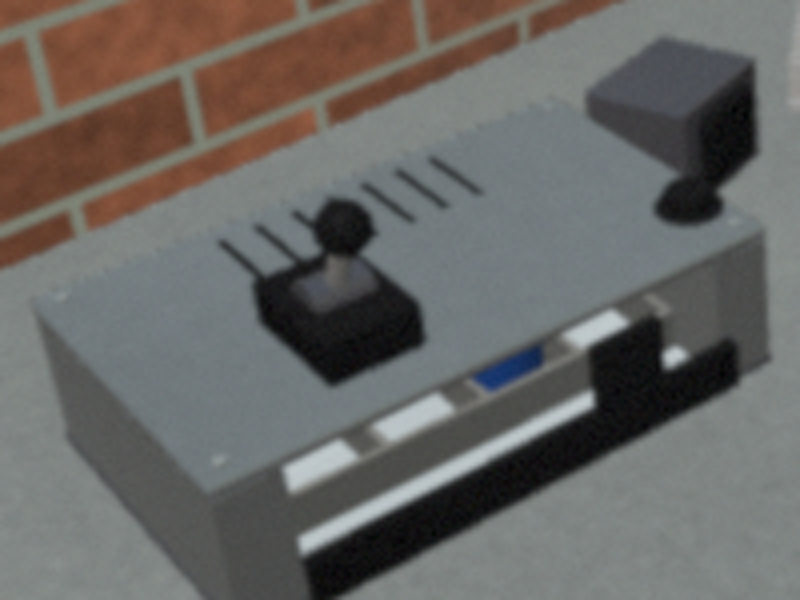

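```bash
python3 - <<'E'
from h import *
m=camera_model('scene');s=camera_model('side')
z=lambda u,v:(310+u/4,160+v/4)
y=lambda u,v:(110+u/4,200+v/4)
P={k:cast(m,*z(*p),85) for k,p in dict(fr=(97,243),br=(277,489),bl=(712,265),fl=(505,58)).items()}
Q={k:cast(s,*y(*p),85) for k,p in dict(fr=(765,232),br=(560,97),bl=(33,297),fl=(213,492)).items()}
for k in P: print(k,P[k].round(1),Q[k].round(1))
for D in(P,Q):
    ex=(D['br']+D['bl']-D['fr']-D['fl'])/2; ey=(D['fl']+D['bl']-D['fr']-D['br'])/2
    print(np.linalg.norm(ex),np.linalg.norm(ey),np.degrees(np.arctan2(ex[1],ex[0])),np.degrees(np.arctan2(-ey[0],ey[1])),(D['fl']+D['fr'])/2)
print('button',cast(m,*z(160,266),97),cast(s,*y(689,197),97),tri(m,z(160,266),s,y(689,197)))
print('ball',tri(m,z(445,72),s,y(343,227)))
print('tab top front? side',cast(s,*y(628,325),70))
# bin
img=cv2.imread('pics/scene0.png');h=cv2.cvtColor(img,cv2.COLOR_BGR2HSV)
w=((h[...,1]>180)&((h[...,0]<5)|(h[...,0]>175))).astype(np.uint8)
cs,_=cv2.findContours(w,0,1);c=max(cs,key=cv2.contourArea);a=cv2.approxPolyDP(cv2.convexHull(c),5,True).reshape(-1,2)
for p in a: print(p,cast(m,*p,35).round(1),cast(m,*p,0).round(1))
R=cv2.Rodrigues(status.get_obs()['tcp_rot'])[0];print(R)
E
```

```text
fr [584.1  30.6  85. ] [574.3  40.6  85. ]
br [769.6  10.3  85. ] [762.5  14.   85. ]
bl [799.4 306.8  85. ] [798.3 310.   85. ]
fl [613.3 324.6  85. ] [607.3 331.   85. ]
186.73169139854366 296.69949835739317 -5.863700253631686 -5.711971673818754 [598.74464294 177.628753    85.        ]
191.04203192567172 295.152301485624 -7.148980867958449 -6.686372851766684 [590.81707875 185.76935298  85.        ]
button [625.16191009  43.87000636  97.        ] [612.88029752  55.32201671  97.        ] [621.29636657  47.53437448  90.06790376]
ball [640.80379001 232.70635991 152.40542714]
tab top front? side [583.05241809 126.24925924  70.        ]
[197 265] [ 475.7 -275.5   35. ] [ 451.1 -271.6    0. ]
[231 331] [ 662.6 -290.4   35. ] [ 645.4 -287.1    0. ]
[152 373] [ 651.1 -458.7   35. ] [ 633.5 -462.1    0. ]
[121 300] [ 462.  -449.4   35. ] [ 436.8 -452.4    0. ]
[[-7.18790826e-04  9.56851739e-01  2.90575694e-01]
 [ 1.98588993e-03  2.90576562e-01 -9.56849684e-01]
 [-9.99997770e-01 -1.10723429e-04 -2.10906600e-03]]
```

```bash
cat >> h.py <<'E'
def goto(x,y,z,yaw_deg,base=None):
    o=status.get_obs(); p=np.array(o['position']); R=cv2.Rodrigues(np.array(o['tcp_rot'],float))[0]
    cur=np.degrees(np.arctan2(R[1,2],R[0,2]))
    d=R.T@(np.array([x,y,z])-p)/1000
    th=-np.radians((yaw_deg-cur+180)%360-180)
    print('clock %.2f pos %s yaw %.1f -> shift %s turn %.3f  width %.1f F %s q %s'%(o['clock'],p.round(1),cur,d.round(4).tolist(),th,o['gripper_width'],np.round(o['force'],1),np.round(o['joint_positions'],2)))
E
python3 - <<'E'
from h import *
m=camera_model('wrist');o=status.get_obs();R=cv2.Rodrigues(np.array(o['tcp_rot'],float))[0]
c=-m['R'].T@m['t'];print('cam in tool',R.T@(c-o['position']),'axis in tool',R.T@m['R'][2])
goto(619,49,230,-6)
E
```

```text
cam in tool [-141.76780953   80.41278092   -0.41260274] axis in tool [ 9.48258275e-01 -3.17499293e-01  6.65756857e-04]
clock 0.15 pos [ 188.6 -621.2  230.2] yaw -73.1 -> shift [0.0012, 0.6066, -0.5163] turn -1.171  width 85.3 F [-0.2 -0.5 -0.4] q [ 1.18  0.38  0.04  1.6  -0.02  1.16 -0.05]
```

Emit:
{"op": "play_rows", "data": {
  "increments": [
    [0, [0, 0.607, -0.516], -1.171],
    [0, [0, 0.607, -0.516], -1.171],
    [0, [0, 0.607, -0.516], -1.171],
    [0, [0, 0.607, -0.516], -1.171],
    [0, [0, 0.607, -0.516], -1.171],
    [0, [0, 0.607, -0.516], -1.171],
    [0, [0, 0.607, -0.516], -1.171],
    [0, [0, 0.607, -0.516], -1.171],
    [0, [0, 0.607, -0.516], -1.171],
    [0, [0, 0.607, -0.516], -1.171]
  ]
}}

```text
clock: 1.4
position: [527.5, -94.8, 231.2]
tcp_rot: [0.082, 1.569, -0.083]
force: [1.5, 0.1, -0.3]
gripper_width: 0.0
```

```bash
python3 - <<'E'
from h import *
goto(619,49,230,-6)
E
```

```text
clock 1.40 pos [527.5 -94.8 231.2] yaw -6.0 -> shift [0.0012, 0.1526, 0.0759] turn -0.001  width 0.0 F [ 1.5  0.1 -0.3] q [ 0.57  0.21 -0.52  1.85  0.12  1.11 -0.1 ]
```

Emit:
{"op": "play_rows", "data": {
  "increments": [
    [0, [0, 0.15, 0.075], 0],
    [0, [0, 0.15, 0.075], 0],
    [0, [0, 0.15, 0.075], 0],
    [0, [0, 0.15, 0.075], 0],
    [0, [0, 0.15, 0.075], 0],
    [0, [0, 0.15, 0.075], 0],
    [0, [0, 0.15, 0.075], 0],
    [0, [0, 0.15, 0.075], 0],
    [0, [0, 0.15, 0.075], 0],
    [0, [0, 0.15, 0.075], 0]
  ]
}}

```text
clock: 2.65
position: [617.2, 45.0, 231.4]
tcp_rot: [0.083, 1.569, -0.083]
force: [1.5, 0.0, -0.4]
gripper_width: 0.1
```

```bash
python3 - <<'E'
from h import *
goto(619,49,230,-6)
cv2.imwrite('pics/w1.png',grab_frame('wrist'))
m=camera_model('wrist')
for X in([619,49,97],[584,36,85]): print(proj(m,X))
np.save('m1.npy',m,allow_pickle=True)
E
```

```text
clock 2.65 pos [617.2  45.  231.4] yaw -6.0 -> shift [0.0014, 0.0041, 0.0014] turn -0.000  width 0.1 F [ 1.5  0.  -0.4] q [ 0.32  0.38 -0.57  1.65  0.22  1.17 -0.41]
[332.54820042 212.90478745]
[287.25889025 230.07253512]
```

View pics/w1.png

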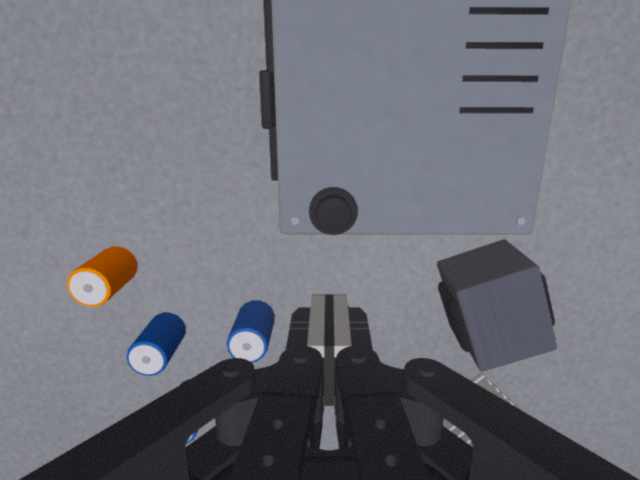

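```bash
python3 - <<'E'
from h import *
m=np.load('m1.npy',allow_pickle=True).item()
print('btn',cast(m,333.3,211,97))
fr=cast(m,279,234,85);br=cast(m,536.5,234,85);print(fr,br,np.linalg.norm(fr-br),np.degrees(np.arctan2(*(br-fr)[1::-1])))
fl=cast(m,264,0,85);print('front edge dir',(fl-fr), np.degrees(np.arctan2(-(fl-fr)[0],(fl-fr)[1])))
goto(619,49.5,112,-6)
E
```

```text
btn [619.66356655  50.32119784  97.        ]
[577.46650844  33.59209013  85.        ] [768.03676435  13.65756166  85.        ] 191.61004113029534 -5.971685237952616
front edge dir [ 12.68463216 153.70729919   0.        ] -4.717620727609283
clock 2.70 pos [617.2  45.1 231.4] yaw -6.0 -> shift [0.1194, 0.0046, 0.0013] turn -0.000  width 0.2 F [0.8 0.3 0. ] q [ 0.32  0.38 -0.57  1.65  0.22  1.17 -0.41]
```

Emit:
{"op": "play_rows", "data": {
  "increments": [
    [0, [0.05, 0.005, 0.001], 0],
    [0, [0.1, 0.005, 0.001], 0],
    [0, [0.125, 0.005, 0.001], 0],
    [0, [0.13, 0.005, 0.001], 0],
    [0, [0.135, 0.005, 0.001], 0],
    [0, [0.14, 0.005, 0.001], 0],
    [0, [0.145, 0.005, 0.001], 0],
    [0, [0.146, 0.005, 0.001], 0],
    [0, [0.146, 0.005, 0.001], 0],
    [0, [0.146, 0.005, 0.001], 0]
  ]
}}

```text
clock: 3.95
position: [619.9, 50.3, 88.1]
tcp_rot: [0.082, 1.567, -0.083]
force: [-4.5, -0.6, 9.7]
gripper_width: 0.2
```

```bash
python3 - <<'E'
from h import *
goto(619,49.5,86,-6)
show('s1',grab_frame('side'),(110,180,430,420),2.5)
E
```

```text
clock 3.95 pos [619.9  50.3  88.1] yaw -6.0 -> shift [0.0021, -0.0009, -0.0009] turn -0.000  width 0.2 F [-4.5 -0.6  9.7] q [ 0.26  0.55 -0.52  1.75  0.33  0.93 -0.5 ]
```

View pics/s1.png

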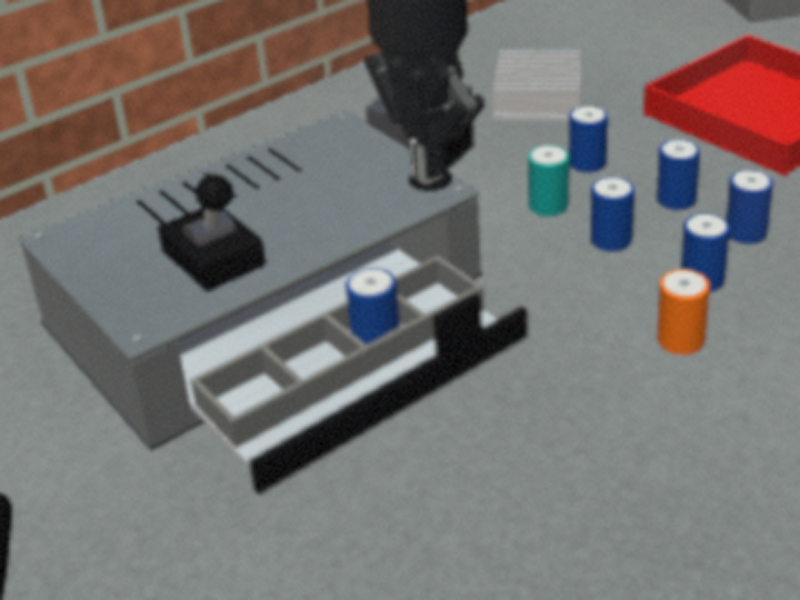

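Emit:
{"op": "play_rows", "data": {
  "increments": [
    [0, [-0.05, 0, 0], 0],
    [0, [-0.09, 0, 0], 0],
    [70, [-0.09, -0.14, -0.07], 0],
    [70, [-0.09, -0.14, -0.07], 0],
    [70, [-0.09, -0.14, -0.07], 0],
    [70, [-0.09, -0.14, -0.07], 0],
    [70, [-0.09, -0.14, -0.07], 0],
    [70, [-0.09, -0.14, -0.07], 0],
    [70, [-0.09, -0.14, -0.07], 0],
    [70, [-0.09, -0.14, -0.07], 0]
  ]
}}

```text
clock: 5.25
position: [534.7, -81.1, 175.2]
tcp_rot: [0.082, 1.569, -0.081]
force: [0.5, 0.2, -0.5]
gripper_width: 59.5
```

```bash
python3 - <<'E'
from h import *
goto(530,-78.5,24,-6)
img=grab_frame('wrist');m=camera_model('wrist');cv2.imwrite('pics/w2.png',img)
for t in tops(img,m,area=(100,9000)):
    if t[4]>=0: print(*t)
for n in('scene','side'):
    i=grab_frame(n)
    for t in tops(i,camera_model(n)):
        if t[4]>80 and t[4]<120 and t[3]<200: print(n,*t[2:])
for z in(34,67): print(z)
E
```

```text
clock 5.25 pos [534.7 -81.1 175.2] yaw -5.9 -> shift [0.1512, 0.002, -0.005] turn 0.001  width 59.5 F [ 0.5  0.2 -0.5] q [ 0.55  0.29 -0.55  1.89  0.17  1.01 -0.17]
107.2 132.8 [401.8  -7.2  55. ] 1815 18.0 570
437.0 218.5 [605.8 -84.5  55. ] 1509 89.0 454
319.8 222.4 [527.6 -79.1  55. ] 1505 109.0 445
183.4 241.8 [433.6 -83.3  55. ] 1427 108.0 420
471.2 322.7 [ 629.1 -166.5   55. ] 942 109.0 247
326.7 340.3 [ 522.6 -170.5   55. ] 1101 109.0 335
scene [494.9 104.9  55. ] 154 111.0 11
scene [433.6 -83.5  55. ] 96 111.0 59
scene [ 443.9 -166.8   55. ] 104 111.0 57
scene [528.5 -79.1  55. ] 111 111.0 58
scene [ 522.8 -170.4   55. ] 119 111.0 67
scene [606.2 -84.3  55. ] 121 88.0 63
scene [ 627.8 -167.6   55. ] 136 111.0 64
side [ 631.2 -167.    55. ] 72 109.0 49
side [ 526.  -169.8   55. ] 82 109.0 73
side [609.9 -83.7  55. ] 82 88.0 84
side [ 447.4 -165.8   55. ] 95 110.0 82
side [531.1 -78.   55. ] 94 109.0 62
side [437.  -82.6  55. ] 106 110.0 93
34
67
```

View pics/w2.png

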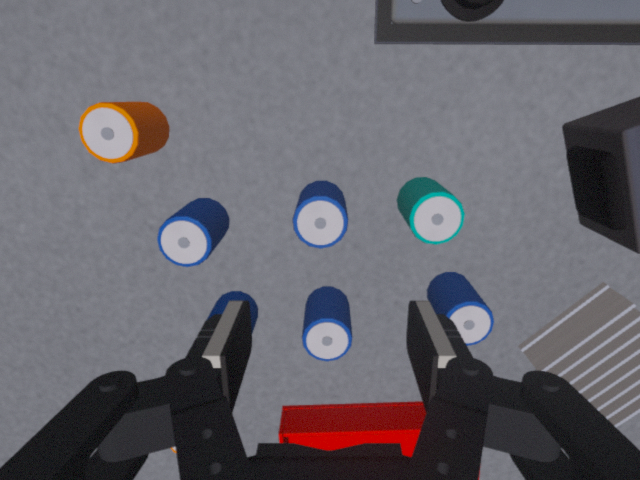

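Emit:
{"op": "play_rows", "data": {
  "increments": [
    [70, [0.05, 0.0015, -0.007], 0],
    [70, [0.09, 0.0015, -0.007], 0],
    [70, [0.11, 0.0015, -0.007], 0],
    [70, [0.13, 0.0015, -0.007], 0],
    [70, [0.15, 0.0015, -0.007], 0],
    [70, [0.151, 0.0015, -0.007], 0],
    [25, [0.151, 0.0015, -0.007], 0],
    [25, [0.151, 0.0015, -0.007], 0],
    [25, [0.151, 0.0015, -0.007], 0],
    [25, [0.151, 0.0015, -0.007], 0]
  ]
}}

```text
clock: 6.65
position: [528.8, -79.8, 25.3]
tcp_rot: [0.082, 1.567, -0.083]
force: [0.2, -0.6, 3.8]
gripper_width: 36.7
```

```bash
python3 - <<'E'
from h import *
goto(515,109.5,130,-6)
cv2.imwrite('pics/w3.png',grab_frame('wrist'))
E
```

```text
clock 6.65 pos [528.8 -79.8  25.3] yaw -6.0 -> shift [-0.1048, 0.1868, -0.0333] turn -0.000  width 36.7 F [ 0.2 -0.6  3.8] q [ 0.47  0.5  -0.47  1.99  0.33  0.72 -0.3 ]
```

View pics/w3.png

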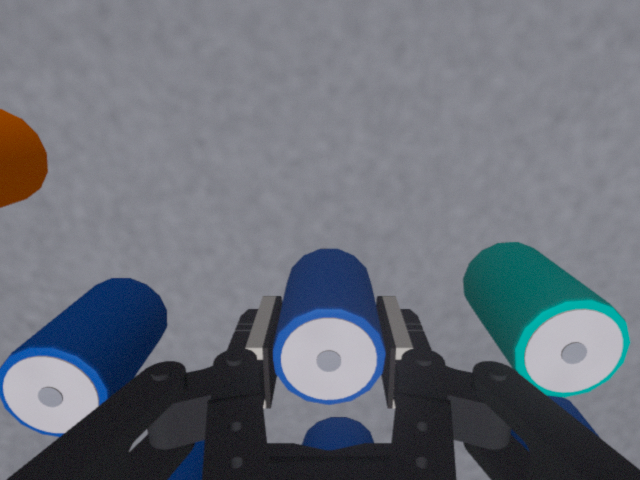

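Emit:
{"op": "play_rows", "data": {
  "increments": [
    [25, [-0.04, 0, 0], 0],
    [25, [-0.1, 0, 0], 0],
    [25, [-0.105, 0.05, -0.01], 0],
    [25, [-0.105, 0.1, -0.02], 0],
    [25, [-0.105, 0.15, -0.03], 0],
    [25, [-0.105, 0.187, -0.033], 0],
    [25, [-0.105, 0.187, -0.033], 0],
    [25, [-0.105, 0.187, -0.033], 0],
    [25, [-0.105, 0.187, -0.033], 0],
    [25, [-0.105, 0.187, -0.033], 0]
  ]
}}

```text
clock: 7.95
position: [514.5, 108.1, 129.0]
tcp_rot: [0.084, 1.57, -0.085]
force: [0.2, -0.5, -1.1]
gripper_width: 36.5
```

```bash
python3 - <<'E'
from h import *
goto(515,109.5,37,-6)
img=grab_frame('wrist');m=camera_model('wrist')
for k,p in enumerate([(515.1,109.5),(520.8,163.2),(526.4,216.9),(532.1,270.6)]):
    for dx,dy in((-25,-25),(25,-25),(25,25),(-25,25)):
        c,s=np.cos(np.radians(-6)),np.sin(np.radians(-6))
        u=proj(m,[p[0]+c*dx-s*dy,p[1]+s*dx+c*dy,36]); cv2.circle(img,tuple(int(round(a)) for a in u),3,(0,255,0),-1)
for t in tops(img,m,67,area=(100,9000)):
    if t[4]>=0: print(*t)
cv2.imwrite('pics/w4.png',img)
E
```

```text
clock 7.95 pos [514.5 108.1 129. ] yaw -6.2 -> shift [0.092, 0.0016, 0.0004] turn -0.003  width 36.5 F [ 0.2 -0.5 -1.1] q [ 0.26  0.34 -0.63  1.96  0.25  0.92 -0.6 ]
331.8 45.5 [525.7 211.2  67. ] 7910 60.0 21
336.1 133.7 [523.7 172.   67. ] 1908 109.0 517
329.6 151.9 [519.6 163.6  67. ] 2926 109.0 769
297.4 175.1 [502.3 153.9  67. ] 119 109.0 99
331.5 227.7 [516.4 124.5  67. ] 4171 111.0 247
328.5 358.7 [506.3  44.4  67. ] 5676 109.0 1058
```

View pics/w4.png

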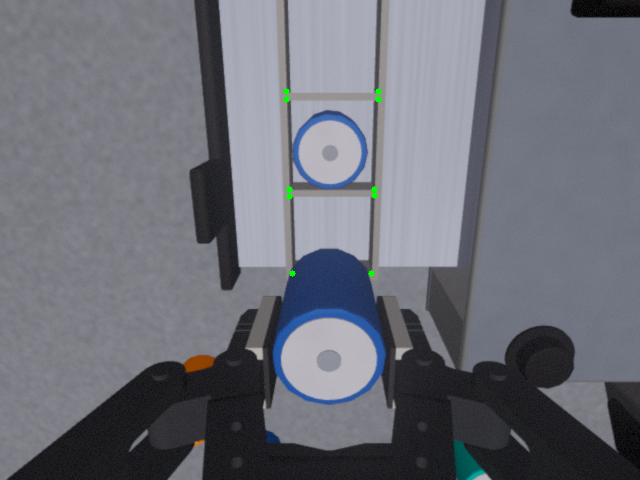

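Emit:
{"op": "play_rows", "data": {
  "increments": [
    [25, [0.04, 0.001, 0.0005], 0],
    [25, [0.065, 0.001, 0.0005], 0],
    [25, [0.08, 0.001, 0.0005], 0],
    [25, [0.088, 0.001, 0.0005], 0],
    [25, [0.091, 0.001, 0.0005], 0],
    [25, [0.092, 0.001, 0.0005], 0],
    [60, [0.092, 0.001, 0.0005], 0],
    [60, [0.092, 0.001, 0.0005], 0],
    [60, [0.092, 0.001, 0.0005], 0],
    [60, [0.07, 0.001, 0.0005], 0]
  ]
}}

```text
clock: 9.25
position: [513.3, 110.1, 58.2]
tcp_rot: [0.082, 1.573, -0.083]
force: [0.2, 0.1, -0.2]
gripper_width: 51.5
```

```bash
python3 - <<'E'
from h import *
goto(434,-83.2,140,-6)
E
```

```text
clock 9.25 pos [513.3 110.1  58.2] yaw -6.0 -> shift [-0.0814, -0.2007, -0.059] turn -0.000  width 51.5 F [ 0.2  0.1 -0.2] q [ 0.21  0.45 -0.58  2.    0.34  0.79 -0.67]
```

Emit:
{"op": "play_rows", "data": {
  "increments": [
    [70, [-0.05, 0, 0], 0],
    [70, [-0.08, -0.03, -0.01], 0],
    [70, [-0.08, -0.2, -0.059], 0],
    [70, [-0.08, -0.2, -0.059], 0],
    [70, [-0.08, -0.2, -0.059], 0],
    [70, [-0.08, -0.2, -0.059], 0],
    [70, [-0.08, -0.2, -0.059], 0],
    [70, [-0.08, -0.2, -0.059], 0],
    [70, [-0.08, -0.2, -0.059], 0],
    [70, [-0.08, -0.2, -0.059], 0]
  ]
}}

```text
clock: 10.5
position: [435.7, -81.2, 139.3]
tcp_rot: [0.081, 1.569, -0.081]
force: [-0.1, -0.1, -1.0]
gripper_width: 59.7
```

```bash
python3 - <<'E'
from h import *
goto(434,-83.2,24.5,-6)
img=grab_frame('wrist');m=camera_model('wrist');cv2.imwrite('pics/w5.png',img)
for t in tops(img,m,area=(100,9000)):
    if t[4]>=0: print(*t)
n='side';i=grab_frame(n);show('s5',i,(110,180,430,420),2.5)
for t in tops(i,camera_model(n)):
        if t[4]>80 and t[4]<120 and t[3]<200: print(n,*t[2:])
E
```

```text
clock 10.50 pos [435.7 -81.2 139.3] yaw -5.9 -> shift [0.1148, -0.0022, -0.0015] turn 0.002  width 59.7 F [-0.1 -0.1 -1. ] q [ 0.63  0.15 -0.57  2.14  0.1   0.88 -0.1 ]
253.6 118.5 [401.7  -7.1  55. ] 2530 19.0 746
620.6 220.0 [603.2 -84.7  55. ] 1599 89.0 413
327.6 245.8 [433.5 -83.2  55. ] 1884 109.0 538
630.2 342.4 [ 619.4 -168.6   55. ] 630 108.0 240
485.9 351.9 [ 527.6 -166.3   55. ] 671 109.0 219
356.4 363.5 [ 443.7 -166.5   55. ] 1373 109.0 406
side [ 631.2 -167.    55. ] 72 109.0 49
side [ 526.  -169.8   55. ] 82 109.0 73
side [609.7 -83.7  55. ] 83 88.0 82
side [ 447.4 -165.8   55. ] 95 110.0 82
side [437.  -82.6  55. ] 106 110.0 92
side [529.4 100.9  55. ] 139 109.0 65
```

View pics/s5.png

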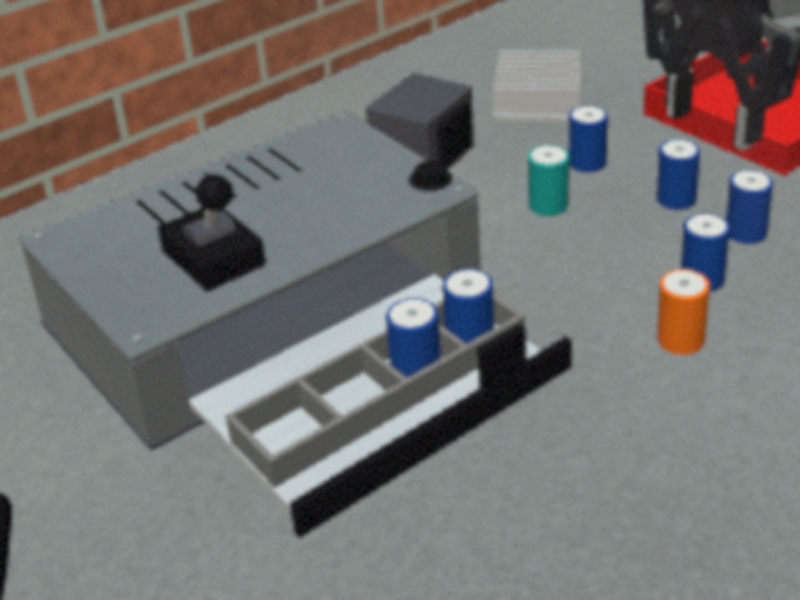

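Emit:
{"op": "play_rows", "data": {
  "increments": [
    [70, [0.04, -0.002, -0.0015], 0],
    [70, [0.07, -0.002, -0.0015], 0],
    [70, [0.09, -0.002, -0.0015], 0],
    [70, [0.105, -0.002, -0.0015], 0],
    [70, [0.114, -0.002, -0.0015], 0],
    [70, [0.114, -0.002, -0.0015], 0],
    [25, [0.114, -0.002, -0.0015], 0],
    [25, [0.114, -0.002, -0.0015], 0],
    [25, [0.114, -0.002, -0.0015], 0],
    [25, [0.114, -0.002, -0.0015], 0]
  ]
}}

```text
clock: 11.85
position: [434.7, -84.0, 26.2]
tcp_rot: [0.082, 1.567, -0.083]
force: [-0.6, 1.0, 5.8]
gripper_width: 36.7
```

```bash
python3 - <<'E'
from h import *
goto(526.4,216.9,130,-6)
E
```

```text
clock 11.85 pos [434.7 -84.   26.2] yaw -6.0 -> shift [-0.1038, 0.3088, 0.0598] turn -0.000  width 36.7 F [-0.6  1.   5.8] q [ 0.55  0.36 -0.5   2.2   0.29  0.64 -0.26]
```

Emit:
{"op": "play_rows", "data": {
  "increments": [
    [25, [-0.05, 0, 0], 0],
    [25, [-0.104, 0, 0], 0],
    [25, [-0.104, 0.309, 0.06], 0],
    [25, [-0.104, 0.309, 0.06], 0],
    [25, [-0.104, 0.309, 0.06], 0],
    [25, [-0.104, 0.309, 0.06], 0],
    [25, [-0.104, 0.309, 0.06], 0],
    [25, [-0.104, 0.309, 0.06], 0],
    [25, [-0.104, 0.309, 0.06], 0],
    [25, [-0.104, 0.309, 0.06], 0]
  ]
}}

```text
clock: 13.1
position: [525.5, 214.4, 128.6]
tcp_rot: [0.083, 1.57, -0.086]
force: [1.0, 0.3, -1.1]
gripper_width: 36.6
```

```bash
python3 - <<'E'
from h import *
goto(526.4,216.9,39,-6)
img=grab_frame('wrist');cv2.imwrite('pics/w6.png',img)
E
```

```text
clock 13.10 pos [525.5 214.4 128.6] yaw -6.2 -> shift [0.0896, 0.0028, 0.0008] turn -0.003  width 36.6 F [ 1.   0.3 -1.1] q [ 0.11  0.44 -0.69  1.86  0.33  0.97 -0.83]
```

View pics/w6.png

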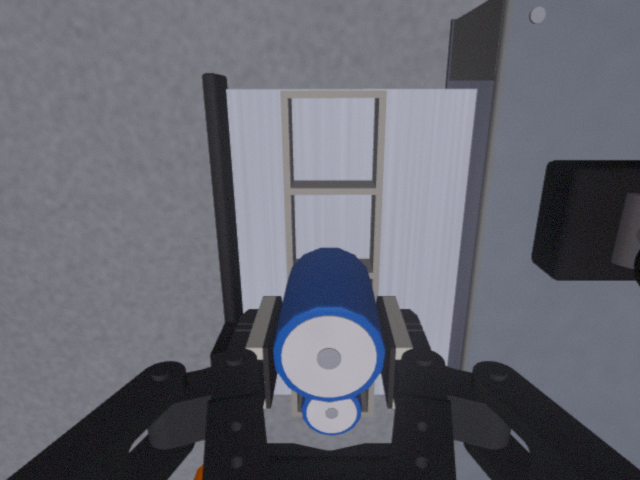

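Emit:
{"op": "play_rows", "data": {
  "increments": [
    [25, [0.04, 0.001, 0.0005], 0],
    [25, [0.065, 0.001, 0.0005], 0],
    [25, [0.08, 0.001, 0.0005], 0],
    [25, [0.087, 0.001, 0.0005], 0],
    [25, [0.09, 0.001, 0.0005], 0],
    [25, [0.091, 0.001, 0.0005], 0],
    [60, [0.091, 0.001, 0.0005], 0],
    [60, [0.091, 0.001, 0.0005], 0],
    [60, [0.091, 0.001, 0.0005], 0],
    [60, [0.07, 0.001, 0.0005], 0]
  ]
}}

```text
clock: 14.4
position: [524.8, 217.3, 58.6]
tcp_rot: [0.081, 1.573, -0.084]
force: [-0.2, -0.3, -0.2]
gripper_width: 51.2
```

```bash
python3 - <<'E'
from h import *
goto(444,-166.7,140,-6)
E
```

```text
clock 14.40 pos [524.8 217.3  58.6] yaw -6.0 -> shift [-0.0806, -0.3905, -0.0405] turn -0.000  width 51.2 F [-0.2 -0.3 -0.2] q [ 0.06  0.54 -0.64  1.89  0.41  0.85 -0.89]
```

Emit:
{"op": "play_rows", "data": {
  "increments": [
    [70, [-0.05, 0, 0], 0],
    [70, [-0.08, -0.03, -0.01], 0],
    [70, [-0.08, -0.39, -0.0405], 0],
    [70, [-0.08, -0.39, -0.0405], 0],
    [70, [-0.08, -0.39, -0.0405], 0],
    [70, [-0.08, -0.39, -0.0405], 0],
    [70, [-0.08, -0.39, -0.0405], 0],
    [70, [-0.08, -0.39, -0.0405], 0],
    [70, [-0.08, -0.39, -0.0405], 0],
    [70, [-0.08, -0.39, -0.0405], 0]
  ]
}}

```text
clock: 15.65
position: [445.8, -165.0, 140.3]
tcp_rot: [0.082, 1.568, -0.082]
force: [0.2, 0.4, -0.0]
gripper_width: 59.7
```

```bash
python3 - <<'E'
from h import *
goto(444,-166.7,24.5,-6)
img=grab_frame('wrist');m=camera_model('wrist');cv2.imwrite('pics/w7.png',img)
for t in tops(img,m,area=(100,9000)):
    if t[4]>=0: print(*t)
n='side';i=grab_frame(n);show('s7',i,(110,180,430,420),2.5)
for t in tops(i,camera_model(n)):
        if t[4]>80 and t[4]<120 and t[3]<200: print(n,*t[2:])
E
```

```text
clock 15.65 pos [ 445.8 -165.   140.3] yaw -6.0 -> shift [0.1158, -0.0019, -0.0018] turn 0.000  width 59.7 F [ 0.2  0.4 -0. ] q [ 0.79  0.21 -0.57  2.07  0.14  0.9   0.04]
618.3 65.1 [603.1 -82.9  55. ] 2285 89.0 519
629.3 217.2 [ 619.4 -166.6   55. ] 860 108.0 314
461.3 236.6 [ 522.7 -168.6   55. ] 1920 109.0 531
327.5 243.9 [ 444.  -165.1   55. ] 1903 109.0 529
275.5 371.1 [ 400.6 -250.4   55. ] 1334 18.0 428
side [ 631.2 -167.    55. ] 72 109.0 49
side [ 526.  -169.7   55. ] 81 109.0 72
side [609.7 -83.7  55. ] 83 88.0 83
side [ 447.4 -165.8   55. ] 96 110.0 80
side [529.4 100.9  55. ] 139 109.0 65
```

View pics/s7.png

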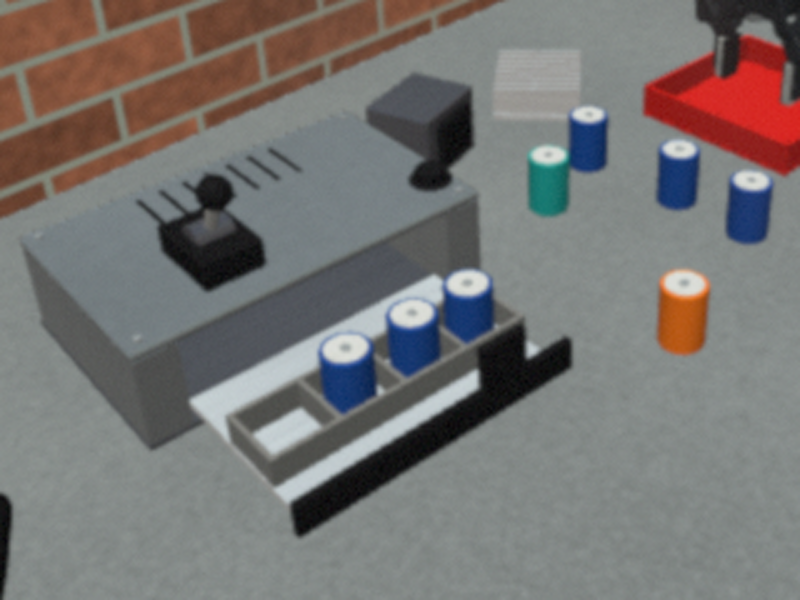

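Three pockets (0–2) hold cans; next is the can at (444,-166) for pocket 3.

Emit:
{"op": "play_rows", "data": {
  "increments": [
    [70, [0.04, -0.001, -0.0015], 0],
    [70, [0.07, -0.001, -0.0015], 0],
    [70, [0.09, -0.001, -0.0015], 0],
    [70, [0.105, -0.001, -0.0015], 0],
    [70, [0.115, -0.001, -0.0015], 0],
    [70, [0.115, -0.001, -0.0015], 0],
    [25, [0.115, -0.001, -0.0015], 0],
    [25, [0.115, -0.001, -0.0015], 0],
    [25, [0.115, -0.001, -0.0015], 0],
    [25, [0.115, -0.001, -0.0015], 0]
  ]
}}

```text
clock: 17.0
position: [444.7, -166.8, 25.3]
tcp_rot: [0.082, 1.567, -0.083]
force: [0.3, 0.4, 6.7]
gripper_width: 36.4
```

```bash
python3 - <<'E'
from h import *
goto(532.1,270.6,130,-6)
E
```

```text
clock 17.00 pos [ 444.7 -166.8   25.3] yaw -6.0 -> shift [-0.1049, 0.4441, 0.0412] turn -0.000  width 36.4 F [0.3 0.4 6.7] q [ 0.71  0.41 -0.49  2.13  0.31  0.67 -0.1 ]
```

Emit:
{"op": "play_rows", "data": {
  "increments": [
    [25, [-0.055, 0, 0], 0],
    [25, [-0.105, 0.01, 0.002], 0],
    [25, [-0.105, 0.444, 0.041], 0],
    [25, [-0.105, 0.444, 0.041], 0],
    [25, [-0.105, 0.444, 0.041], 0],
    [25, [-0.105, 0.444, 0.041], 0],
    [25, [-0.105, 0.444, 0.041], 0],
    [25, [-0.105, 0.444, 0.041], 0],
    [25, [-0.105, 0.444, 0.041], 0],
    [25, [-0.105, 0.444, 0.041], 0]
  ]
}}

```text
clock: 18.25
position: [528.8, 279.1, 129.7]
tcp_rot: [0.08, 1.57, -0.07]
force: [-0.8, -0.8, -0.7]
gripper_width: 36.3
```

```bash
python3 - <<'E'
from h import *
goto(532.1,270.6,38,-6)
img=grab_frame('wrist');cv2.imwrite('pics/w8.png',img)
goto(532.1,270.6,38,-6)
E
```

```text
clock 18.25 pos [528.8 279.1 129.7] yaw -5.4 -> shift [0.0916, -0.0087, 0.0042] turn 0.010  width 36.3 F [-0.8 -0.8 -0.7] q [ 0.02  0.5  -0.72  1.79  0.38  1.   -0.94]
clock 18.30 pos [529.3 274.6 128.9] yaw -5.7 -> shift [0.0909, -0.0039, 0.0033] turn 0.006  width 36.4 F [-0.3  0.6 -0.9] q [ 0.03  0.5  -0.71  1.79  0.38  1.   -0.94]
```

View pics/w8.png

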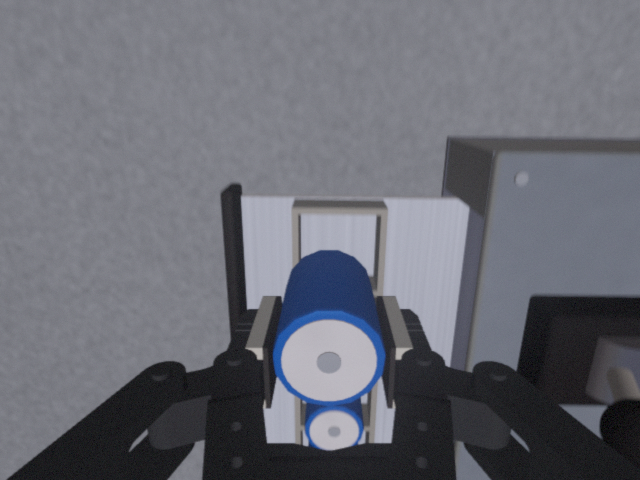

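Emit:
{"op": "play_rows", "data": {
  "increments": [
    [25, [0, 0, 0], 0],
    [25, [0.02, 0, 0], 0],
    [25, [0.05, 0, 0], 0],
    [25, [0.07, 0, 0], 0],
    [25, [0.07, 0, 0], 0],
    [25, [0.07, 0, 0], 0],
    [25, [0.07, 0, 0], 0],
    [25, [0.07, 0, 0], 0],
    [25, [0.07, 0, 0], 0],
    [25, [0.07, 0, 0], 0]
  ]
}}

```text
clock: 19.55
position: [531.0, 270.9, 59.5]
tcp_rot: [0.083, 1.569, -0.082]
force: [-0.1, -0.6, -0.3]
gripper_width: 36.8
```

```bash
python3 - <<'E'
from h import *
goto(532.1,270.6,38,-6)
E
```

```text
clock 19.55 pos [531.  270.9  59.5] yaw -6.0 -> shift [0.0215, -0.0002, 0.0011] turn -0.000  width 36.8 F [-0.1 -0.6 -0.3] q [-0.01  0.59 -0.66  1.82  0.45  0.89 -0.99]
```

Emit:
{"op": "play_rows", "data": {
  "increments": [
    [25, [0.01, 0, 0.001], 0],
    [25, [0.018, 0, 0.001], 0],
    [25, [0.021, 0, 0.001], 0],
    [25, [0.0215, 0, 0.001], 0],
    [60, [0.0215, 0, 0.001], 0],
    [60, [0.0215, 0, 0.001], 0],
    [60, [0.0215, 0, 0.001], 0],
    [60, [0, 0, 0.001], 0],
    [60, [-0.05, 0, 0.001], 0],
    [60, [-0.08, 0, 0.001], 0]
  ]
}}

```text
clock: 20.8
position: [533.1, 272.1, 143.4]
tcp_rot: [0.084, 1.565, -0.08]
force: [1.3, 0.0, 0.3]
gripper_width: 51.4
```

```bash
python3 - <<'E'
from h import *
goto(523,-169.5,140,-6)
for n in('scene','side'):
    i=grab_frame(n)
    for t in tops(i,camera_model(n)):
        if t[4]>80 and t[4]<120 and t[3]<200: print(n,*t[2:])
    show(n+'8',i,(110,180,430,420),2.5)
E
```

```text
clock 20.80 pos [533.1 272.1 143.4] yaw -6.0 -> shift [0.0023, -0.4403, 0.036] turn 0.000  width 51.4 F [1.3 0.  0.3] q [ 0.04  0.48 -0.72  1.78  0.37  1.02 -0.93]
scene [522.4 280.5  55. ] 83 110.5 50
scene [515.  235.8  55. ] 116 111.0 76
scene [509. 181.  55.] 131 111.0 64
scene [503.6 127.2  55. ] 127 111.0 71
scene [ 522.8 -170.5   55. ] 119 111.0 59
scene [606.1 -84.3  55. ] 116 88.5 64
scene [ 627.9 -167.5   55. ] 133 111.0 63
side [ 631.2 -167.    55. ] 72 109.0 48
side [ 526.  -169.8   55. ] 82 109.0 73
side [609.9 -83.7  55. ] 82 88.0 84
side [529.4 100.8  55. ] 140 109.0 65
```

View pics/side8.png

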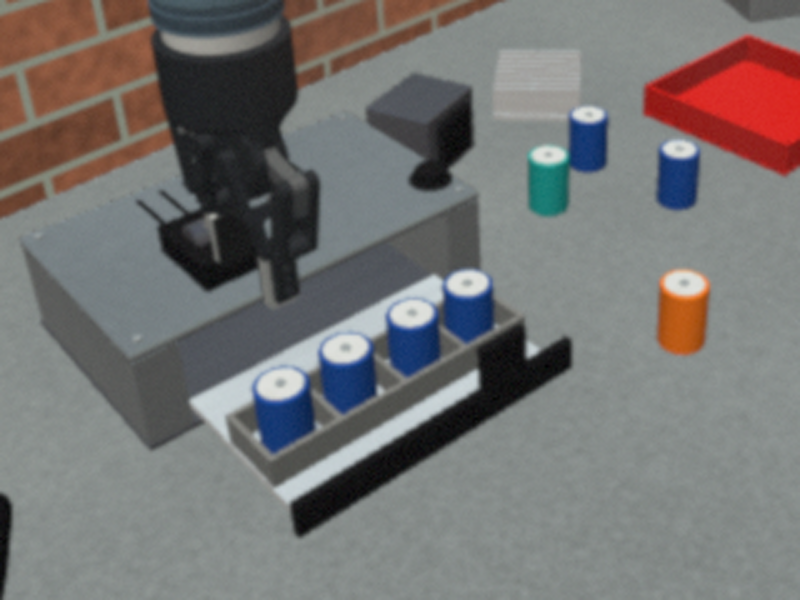

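Emit:
{"op": "play_rows", "data": {
  "increments": [
    [70, [0, -0.44, 0.036], 0],
    [70, [0, -0.44, 0.036], 0],
    [70, [0, -0.44, 0.036], 0],
    [70, [0, -0.44, 0.036], 0],
    [70, [0, -0.44, 0.036], 0],
    [70, [0, -0.44, 0.036], 0],
    [70, [0, -0.44, 0.036], 0],
    [70, [0, -0.44, 0.036], 0],
    [70, [0, -0.44, 0.036], 0],
    [70, [0, -0.44, 0.036], 0]
  ]
}}

```text
clock: 22.15
position: [521.8, -168.1, 139.4]
tcp_rot: [0.08, 1.569, -0.079]
force: [-0.6, 0.4, -0.5]
gripper_width: 59.9
```

```bash
python3 - <<'E'
from h import *
goto(523,-169.7,24.5,-6)
img=grab_frame('wrist');m=camera_model('wrist');cv2.imwrite('pics/w9.png',img)
for t in tops(img,m,area=(100,9000)):
    if t[4]>=0: print(*t)
E
```

```text
clock 22.15 pos [ 521.8 -168.1  139.4] yaw -5.8 -> shift [0.1149, -0.0016, 0.0014] turn 0.003  width 59.9 F [-0.6  0.4 -0.5] q [ 0.76  0.36 -0.61  1.9   0.25  0.95 -0.07]
476.6 75.4 [605.9 -84.1  55. ] 2802 89.0 754
511.8 224.1 [ 627.3 -167.1   55. ] 1999 109.0 547
332.8 245.7 [ 522.8 -170.    55. ] 1901 109.0 533
153.2 369.0 [ 397.  -244.1   55. ] 478 18.0 201
```

View pics/w9.png

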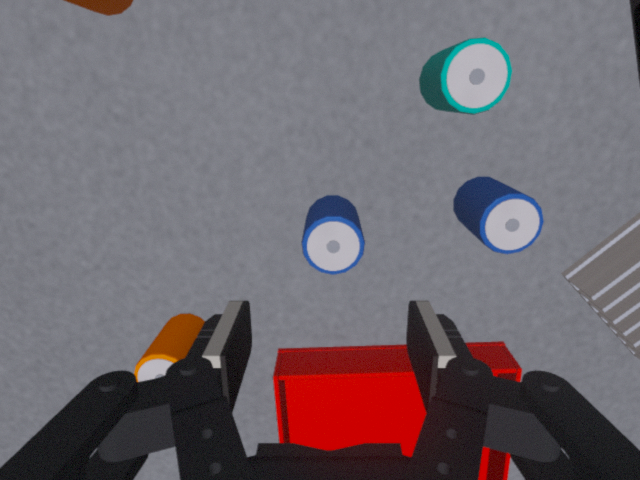

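Emit:
{"op": "play_rows", "data": {
  "increments": [
    [70, [0.04, -0.002, 0.001], 0],
    [70, [0.07, -0.002, 0.001], 0],
    [70, [0.09, -0.002, 0.001], 0],
    [70, [0.105, -0.002, 0.001], 0],
    [70, [0.115, -0.002, 0.001], 0],
    [70, [0.115, -0.002, 0.001], 0],
    [25, [0.115, -0.002, 0.001], 0],
    [25, [0.115, -0.002, 0.001], 0],
    [25, [0.115, -0.002, 0.001], 0],
    [25, [0.115, -0.002, 0.001], 0]
  ]
}}

```text
clock: 23.45
position: [523.5, -173.0, 25.4]
tcp_rot: [0.082, 1.567, -0.083]
force: [0.4, -0.4, 6.3]
gripper_width: 36.3
```

```bash
python3 - <<'E'
from h import *
goto(530,-370,130,-6)
E
```

```text
clock 23.45 pos [ 523.5 -173.    25.4] yaw -6.0 -> shift [-0.1044, -0.1953, 0.0274] turn -0.000  width 36.3 F [ 0.4 -0.4  6.3] q [ 0.69  0.54 -0.53  1.95  0.39  0.75 -0.17]
```

Emit:
{"op": "play_rows", "data": {
  "increments": [
    [25, [-0.055, 0, 0], 0],
    [25, [-0.105, 0, 0], 0],
    [25, [-0.105, -0.195, 0.027], 0],
    [25, [-0.105, -0.195, 0.027], 0],
    [25, [-0.105, -0.195, 0.027], 0],
    [25, [-0.105, -0.195, 0.027], 0],
    [25, [-0.105, -0.195, 0.027], 0],
    [25, [-0.105, -0.195, 0.027], 0],
    [25, [-0.105, -0.195, 0.027], 0],
    [25, [-0.105, -0.195, 0.027], 0]
  ]
}}

```text
clock: 24.7
position: [529.3, -367.9, 129.4]
tcp_rot: [0.081, 1.569, -0.08]
force: [-0.4, 1.2, -0.3]
gripper_width: 36.8
```

```bash
python3 - <<'E'
from h import *
goto(530,-370,31,-6)
img=grab_frame('scene');show('s10',img,(80,180,320,390),2.5)
E
```

```text
clock 24.70 pos [ 529.3 -367.9  129.4] yaw -5.9 -> shift [0.0984, -0.002, 0.0009] turn 0.002  width 36.8 F [-0.4  1.2 -0.3] q [ 0.94  0.53 -0.52  1.67  0.3   1.02  0.22]
```

View pics/s10.png

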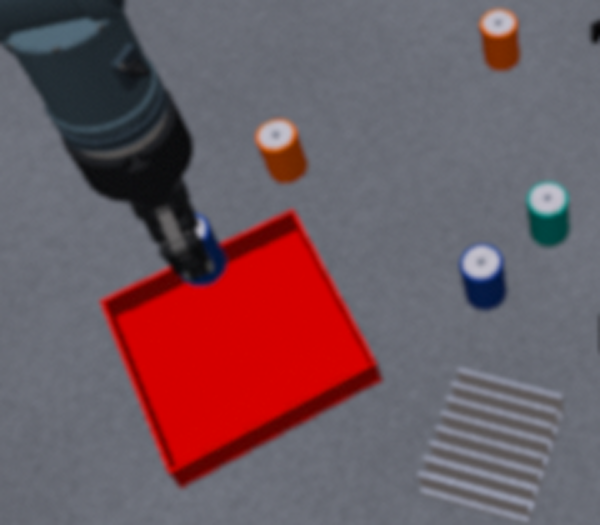

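Emit:
{"op": "play_rows", "data": {
  "increments": [
    [25, [0.03, -0.002, 0.01], 0],
    [25, [0.06, -0.002, 0.01], 0],
    [25, [0.08, -0.002, 0.01], 0],
    [25, [0.092, -0.002, 0.01], 0],
    [25, [0.098, -0.002, 0.01], 0],
    [25, [0.099, -0.002, 0.01], 0],
    [60, [0.099, -0.002, 0.01], 0],
    [60, [0.099, -0.002, 0.01], 0],
    [60, [0.099, -0.002, 0.01], 0],
    [60, [0.06, -0.002, 0.01], 0]
  ]
}}

```text
clock: 26.0
position: [535.3, -370.9, 66.1]
tcp_rot: [0.086, 1.576, -0.079]
force: [0.5, -0.6, 0.5]
gripper_width: 51.0
```

```bash
python3 - <<'E'
from h import *
goto(628,-167.3,140,-6)
E
```

```text
clock 26.00 pos [ 535.3 -370.9   66.1] yaw -6.0 -> shift [-0.0736, 0.2125, 0.0703] turn -0.000  width 51.0 F [ 0.5 -0.6  0.5] q [ 0.91  0.62 -0.49  1.68  0.35  0.93  0.19]
```

Emit:
{"op": "play_rows", "data": {
  "increments": [
    [60, [-0.06, 0, 0], 0],
    [70, [-0.075, 0.02, 0.01], 0],
    [70, [-0.075, 0.212, 0.068], 0],
    [70, [-0.075, 0.212, 0.068], 0],
    [70, [-0.075, 0.212, 0.068], 0],
    [70, [-0.075, 0.212, 0.068], 0],
    [70, [-0.075, 0.212, 0.068], 0],
    [70, [-0.075, 0.212, 0.068], 0],
    [70, [-0.075, 0.212, 0.068], 0],
    [70, [-0.075, 0.212, 0.068], 0]
  ]
}}

```text
clock: 27.25
position: [627.8, -170.8, 144.1]
tcp_rot: [0.084, 1.57, -0.085]
force: [0.1, 0.5, -0.1]
gripper_width: 59.9
```

```bash
python3 - <<'E'
from h import *
goto(628,-167.3,24.5,-6)
img=grab_frame('wrist');m=camera_model('wrist');cv2.imwrite('pics/w11.png',img);np.save('m11.npy',m,allow_pickle=True)
for t in tops(img,m,area=(100,9000)):
    if t[4]>=0: print(*t)
img=grab_frame('scene');show('s11',img,(80,180,320,390),2.5)
E
```

```text
clock 27.25 pos [ 627.8 -170.8  144.1] yaw -6.2 -> shift [0.1196, 0.0036, -0.0001] turn -0.003  width 59.9 F [ 0.1  0.5 -0.1] q [ 0.63  0.54 -0.57  1.64  0.32  1.06 -0.14]
273.3 91.9 [606.2 -83.7  55. ] 2606 89.0 750
329.6 234.1 [ 627.6 -166.7   55. ] 1882 109.0 543
15.3 385.5 [ 402.9 -252.3   55. ] 991 17.0 285
```

View pics/w11.png

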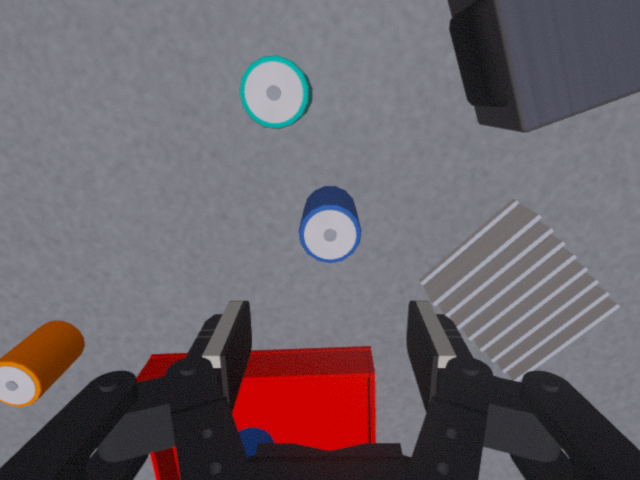

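View pics/s11.png

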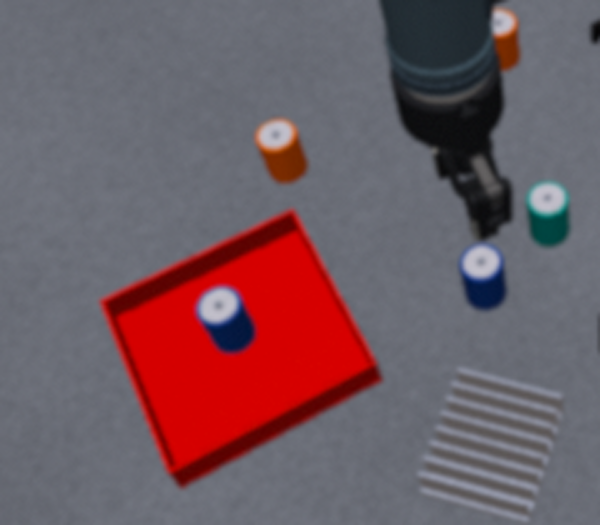

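Emit:
{"op": "play_rows", "data": {
  "increments": [
    [70, [0.04, 0.002, 0], 0],
    [70, [0.07, 0.002, 0], 0],
    [70, [0.09, 0.002, 0], 0],
    [70, [0.11, 0.002, 0], 0],
    [70, [0.117, 0.002, 0], 0],
    [70, [0.117, 0.002, 0], 0],
    [25, [0.117, 0.002, 0], 0],
    [25, [0.117, 0.002, 0], 0],
    [25, [0.117, 0.002, 0], 0],
    [25, [0.117, 0.002, 0], 0]
  ]
}}

```text
clock: 28.6
position: [630.0, -167.0, 28.8]
tcp_rot: [0.082, 1.566, -0.083]
force: [0.0, 1.2, 5.5]
gripper_width: 36.5
```

```bash
python3 - <<'E'
from h import *
goto(603,-365,130,-6)
E
```

```text
clock 28.60 pos [ 630.  -167.    28.8] yaw -6.0 -> shift [-0.1011, -0.1998, -0.0058] turn -0.000  width 36.5 F [0.  1.2 5.5] q [ 0.58  0.68 -0.51  1.7   0.41  0.87 -0.21]
```

Emit:
{"op": "play_rows", "data": {
  "increments": [
    [25, [-0.055, 0, 0], 0],
    [25, [-0.101, 0, 0], 0],
    [25, [-0.101, -0.165, -0.012], 0],
    [25, [-0.101, -0.165, -0.012], 0],
    [25, [-0.101, -0.165, -0.012], 0],
    [25, [-0.101, -0.165, -0.012], 0],
    [25, [-0.101, -0.165, -0.012], 0],
    [25, [-0.101, -0.165, -0.012], 0],
    [25, [-0.101, -0.165, -0.012], 0],
    [25, [-0.101, -0.165, -0.012], 0]
  ]
}}

```text
clock: 29.85
position: [599.8, -328.4, 128.4]
tcp_rot: [0.081, 1.569, -0.081]
force: [0.4, 0.7, -0.7]
gripper_width: 36.5
```

```bash
python3 - <<'E'
from h import *
goto(601,-330,34,-6)
E
```

```text
clock 29.85 pos [ 599.8 -328.4  128.4] yaw -5.9 -> shift [0.0944, -0.0014, 0.0013] turn 0.002  width 36.5 F [ 0.4  0.7 -0.7] q [ 0.82  0.6  -0.53  1.57  0.33  1.06  0.11]
```

Emit:
{"op": "play_rows", "data": {
  "increments": [
    [25, [0.03, -0.001, 0.001], 0],
    [25, [0.06, -0.001, 0.001], 0],
    [25, [0.08, -0.001, 0.001], 0],
    [25, [0.09, -0.001, 0.001], 0],
    [25, [0.094, -0.001, 0.001], 0],
    [25, [0.094, -0.001, 0.001], 0],
    [60, [0.094, -0.001, 0.001], 0],
    [60, [0.094, -0.001, 0.001], 0],
    [60, [0.094, -0.001, 0.001], 0],
    [60, [0.05, -0.001, 0.001], 0]
  ]
}}

```text
clock: 31.1
position: [596.4, -329.4, 74.2]
tcp_rot: [0.085, 1.578, -0.079]
force: [0.9, -0.6, 0.2]
gripper_width: 51.2
```

```bash
python3 - <<'E'
from h import *
# push tab out: tester (-142,-54)
T=np.array([593.2,182.8]);c,s=np.cos(np.radians(-6)),np.sin(np.radians(-6));Rm=np.array([[c,-s],[s,c]])
for x in(-142,-12,-9): print(x,T+Rm@np.array([x,-54]))
p=T+Rm@np.array([-195,-54])
goto(p[0],p[1],150,-6)
i=grab_frame('scene');show('s12',i,(80,180,320,390),2.5)
E
```

```text
-142 [446.33335384 143.93885943]
-12 [575.62120024 130.35015921]
-9 [578.60476593 130.03657382]
clock 31.10 pos [ 596.4 -329.4   74.2] yaw -6.0 -> shift [-0.0719, 0.4552, -0.2524] turn -0.000  width 51.2 F [ 0.9 -0.6  0.2] q [ 0.81  0.67 -0.5   1.59  0.36  0.99  0.09]
```

View pics/s12.png

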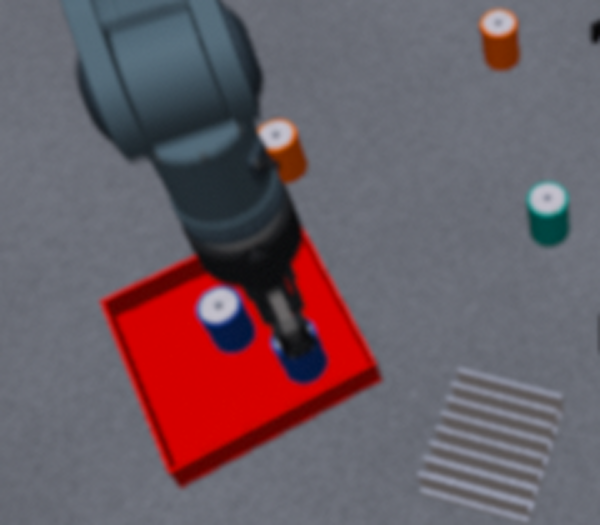

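Emit:
{"op": "play_rows", "data": {
  "increments": [
    [60, [-0.06, 0, 0], 0],
    [0, [-0.08, 0.05, -0.025], 0],
    [0, [-0.08, 0.455, -0.25], 0],
    [0, [-0.08, 0.455, -0.25], 0],
    [0, [-0.08, 0.455, -0.25], 0],
    [0, [-0.08, 0.455, -0.25], 0],
    [0, [-0.08, 0.455, -0.25], 0],
    [0, [-0.08, 0.455, -0.25], 0],
    [0, [-0.08, 0.455, -0.25], 0],
    [0, [-0.08, 0.455, -0.25], 0]
  ]
}}

```text
clock: 32.4
position: [397.6, 151.8, 159.0]
tcp_rot: [0.077, 1.567, -0.077]
force: [0.3, -1.2, 0.5]
gripper_width: -0.3
```

```bash
python3 - <<'E'
from h import *
goto(395,149.5,45,-6)
E
```

```text
clock 32.40 pos [397.6 151.8 159. ] yaw -5.6 -> shift [0.114, -0.0026, -0.0026] turn 0.006  width -0.3 F [ 0.3 -1.2  0.5] q [ 0.42  0.11 -0.9   2.15  0.11  0.92 -0.65]
```

Emit:
{"op": "play_rows", "data": {
  "increments": [
    [0, [0, 0, 0], 0],
    [0, [0.05, 0, 0], 0],
    [0, [0.1, 0, 0], 0],
    [0, [0.113, 0, 0], 0],
    [0, [0.113, 0, 0], 0],
    [0, [0.113, 0, 0], 0],
    [0, [0.113, 0, 0], 0],
    [0, [0.113, 0, 0], 0],
    [0, [0.113, 0, 0], 0],
    [0, [0.113, 0, 0], 0]
  ]
}}

```text
clock: 33.65
position: [399.3, 147.9, 45.4]
tcp_rot: [0.082, 1.569, -0.082]
force: [0.4, 0.5, 0.2]
gripper_width: -0.2
```

```bash
python3 - <<'E'
from h import *
goto(432,145.5,45,-6)
goto(578.6-14,131.5,45,-6)
i=grab_frame('side');show('s13',i,(110,180,430,420),2.5)
cv2.imwrite('pics/w13.png',grab_frame('wrist'))
E
```

```text
clock 33.65 pos [399.3 147.9  45.4] yaw -6.0 -> shift [0.0004, 0.001, 0.0327] turn -0.000  width -0.2 F [0.4 0.5 0.2] q [ 0.28  0.36 -0.8   2.22  0.4   0.7  -0.9 ]
clock 33.65 pos [399.3 147.9  45.4] yaw -6.0 -> shift [0.0005, 0.001, 0.1661] turn -0.000  width -0.2 F [0.4 0.5 0.2] q [ 0.28  0.36 -0.8   2.22  0.4   0.7  -0.9 ]
```

View pics/s13.png

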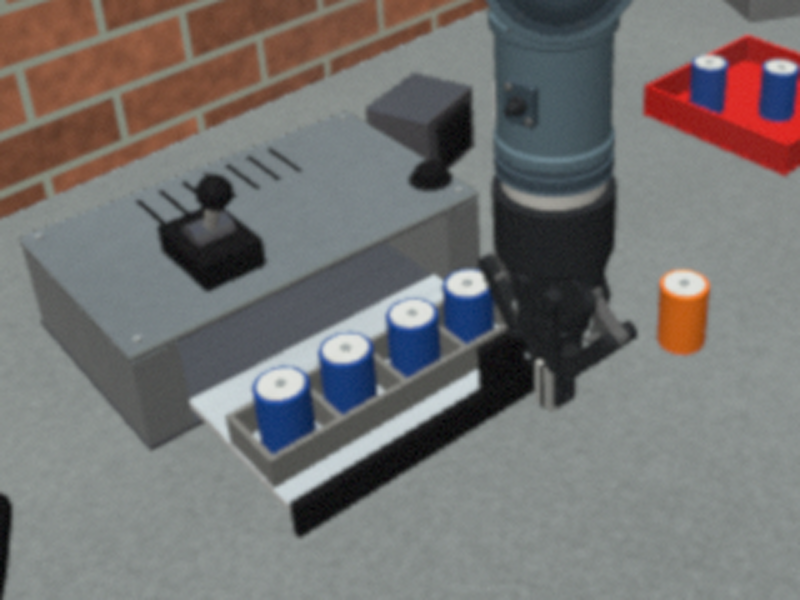

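View pics/w13.png

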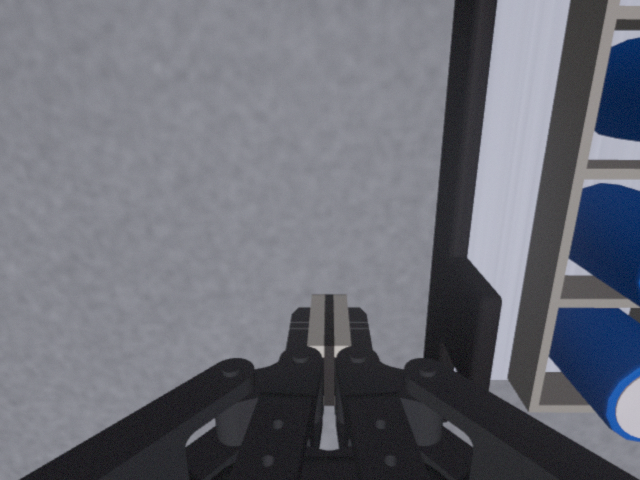

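Emit:
{"op": "play_rows", "data": {
  "increments": [
    [0, [0, 0, 0], -0.18],
    [0, [0, 0, 0], -0.36],
    [0, [0, 0, 0], -0.54],
    [0, [0, 0, 0], -0.72],
    [0, [0, 0, 0], -0.9],
    [0, [0, 0, 0], -1.08],
    [0, [0, 0, 0], -1.26],
    [0, [0, 0, 0], -1.44],
    [0, [0, 0, 0], -1.571],
    [0, [0, 0, 0], -1.571]
  ]
}}

```text
clock: 35.0
position: [399.1, 148.0, 45.1]
tcp_rot: [-1.129, 1.258, 1.131]
force: [0.2, 0.6, -0.3]
gripper_width: -0.1
```

```bash
python3 - <<'E'
from h import *
goto(432,145.5,45,84)
goto(578.6-11,131.2,45,84)
i=grab_frame('side');show('s14',i,(110,180,430,420),2.5)
cv2.imwrite('pics/w14.png',grab_frame('wrist'))
E
```

```text
clock 35.00 pos [399.1 148.   45.1] yaw 83.9 -> shift [0.0001, -0.033, 0.001] turn -0.002  width -0.1 F [ 0.2  0.6 -0.3] q [ 0.55  0.51 -1.12  2.21  0.66  0.81  0.46]
clock 35.00 pos [399.1 148.   45.1] yaw 83.9 -> shift [-0.0, -0.1693, 0.0012] turn -0.002  width -0.1 F [ 0.2  0.6 -0.3] q [ 0.55  0.51 -1.12  2.21  0.66  0.81  0.46]
```

View pics/s14.png

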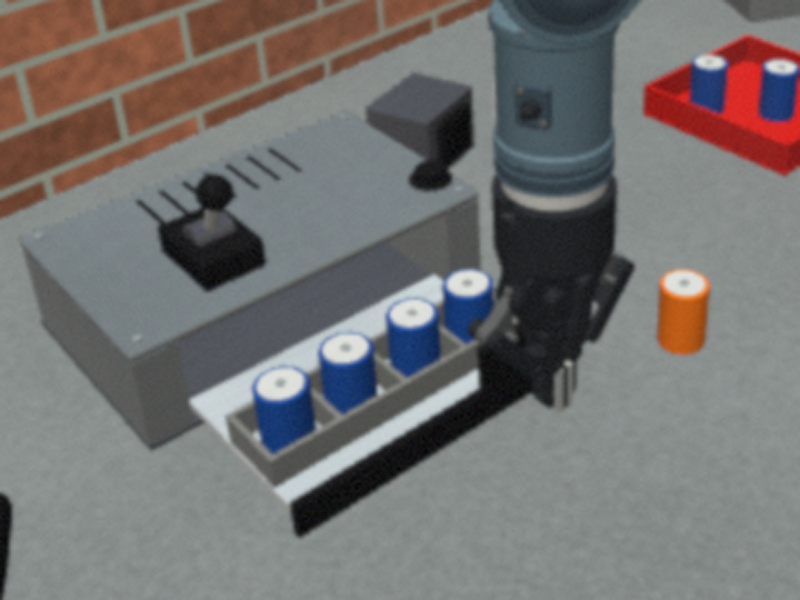

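View pics/w14.png

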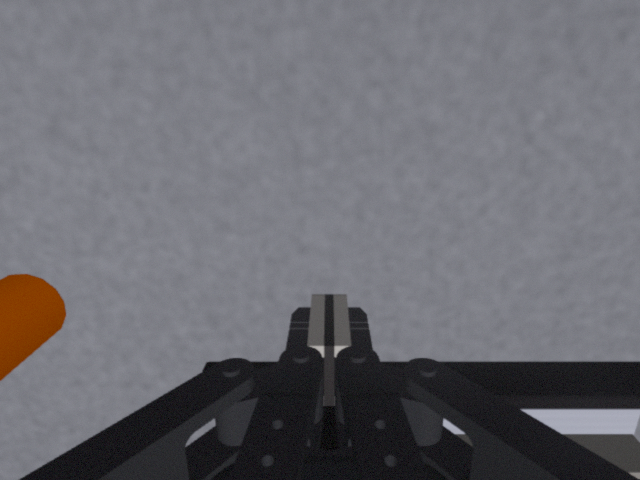

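Emit:
{"op": "play_rows", "data": {
  "increments": [
    [0, [0, -0.015, 0.001], 0],
    [0, [0, -0.028, 0.001], 0],
    [0, [0, -0.036, 0.001], 0],
    [0, [0, -0.04, 0.001], 0],
    [0, [0, -0.045, 0.001], 0],
    [0, [0, -0.052, 0.001], 0],
    [0, [0, -0.06, 0.001], 0],
    [0, [0, -0.067, 0.001], 0],
    [0, [0, -0.072, 0.001], 0],
    [0, [0, -0.075, 0.001], 0]
  ]
}}

```text
clock: 36.35
position: [474.1, 141.0, 45.0]
tcp_rot: [-1.131, 1.257, 1.132]
force: [-2.8, 1.5, -1.5]
gripper_width: 0.0
```

```bash
python3 - <<'E'
from h import *
goto(578.6-11,131.2,45,84)
i=grab_frame('side');show('s15',i,(110,180,430,420),2.5)
E
```

```text
clock 36.35 pos [474.1 141.   45. ] yaw 84.0 -> shift [-0.0, -0.094, 0.0] turn -0.000  width 0.0 F [-2.8  1.5 -1.5] q [ 0.51  0.61 -1.05  2.06  0.7   0.88  0.53]
```

View pics/s15.png

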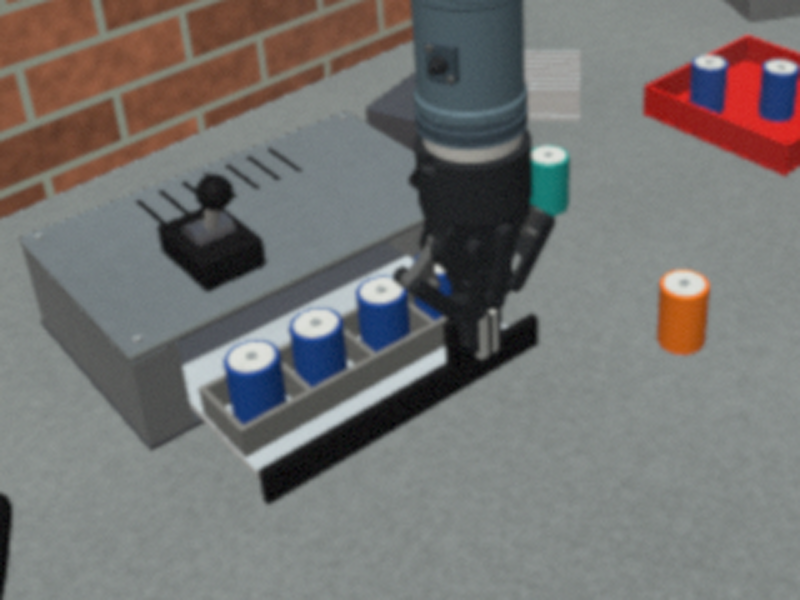

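Emit:
{"op": "play_rows", "data": {
  "increments": [
    [0, [0, -0.004, 0], 0],
    [0, [0, -0.01, 0], 0],
    [0, [0, -0.018, 0], 0],
    [0, [0, -0.027, 0], 0],
    [0, [0, -0.036, 0], 0],
    [0, [0, -0.045, 0], 0],
    [0, [0, -0.054, 0], 0],
    [0, [0, -0.062, 0], 0],
    [0, [0, -0.068, 0], 0],
    [0, [0, -0.072, 0], 0]
  ]
}}

```text
clock: 37.65
position: [546.0, 133.2, 45.2]
tcp_rot: [-1.132, 1.257, 1.131]
force: [-5.0, 0.3, 0.1]
gripper_width: -0.2
```

```bash
python3 - <<'E'
from h import *
goto(578.6-11,131.2,45,84)
i=grab_frame('side');show('s16',i,(110,180,430,420),2.5)
E
```

```text
clock 37.65 pos [546.  133.2  45.2] yaw 84.0 -> shift [0.0002, -0.0217, 0.0002] turn -0.000  width -0.2 F [-5.   0.3  0.1] q [ 0.48  0.71 -0.99  1.9   0.73  0.95  0.6 ]
```

View pics/s16.png

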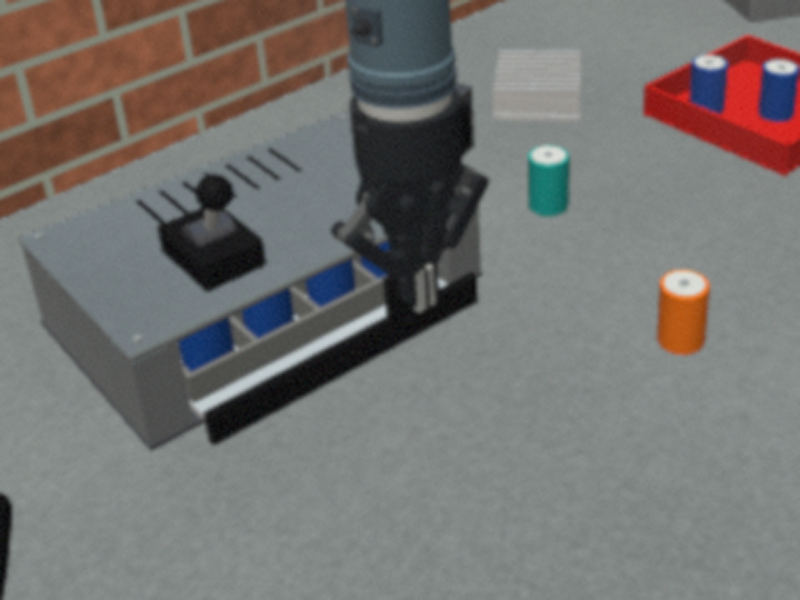

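Emit:
{"op": "play_rows", "data": {
  "increments": [
    [0, [0, -0.004, 0], 0],
    [0, [0, -0.008, 0], 0],
    [0, [0, -0.012, 0], 0],
    [0, [0, -0.015, 0], 0],
    [0, [0, -0.018, 0], 0],
    [0, [0, -0.02, 0], 0],
    [0, [0, -0.021, 0], 0],
    [0, [0, -0.022, 0], 0],
    [0, [0, -0.022, 0], 0],
    [0, [0, -0.022, 0], 0]
  ]
}}

```text
clock: 38.95
position: [567.7, 131.0, 45.3]
tcp_rot: [-1.132, 1.257, 1.131]
force: [-3.6, -0.9, -0.5]
gripper_width: -0.2
```

```bash
python3 - <<'E'
from h import *
goto(578.6-11,131.2,45,84)
i=grab_frame('side');show('s17',i,(110,180,430,420),2.5)
E
```

```text
clock 38.95 pos [567.7 131.   45.3] yaw 84.0 -> shift [0.0003, 0.0001, 0.0002] turn -0.000  width -0.2 F [-3.6 -0.9 -0.5] q [ 0.47  0.73 -0.98  1.85  0.74  0.97  0.62]
```

View pics/s17.png

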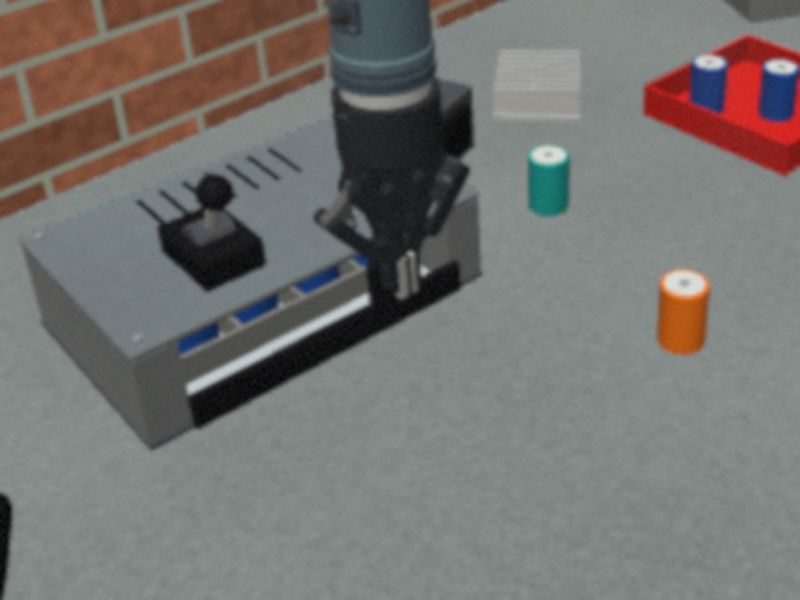

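Emit:
{"op": "play_rows", "data": {
  "increments": [
    [0, [0, -0.001, 0], 0],
    [0, [0, -0.002, 0], 0],
    [0, [0, -0.003, 0], 0],
    [0, [0, -0.004, 0], 0],
    [0, [0, -0.005, 0], 0],
    [0, [0, -0.006, 0], 0],
    [0, [0, -0.006, 0], 0],
    [0, [0, -0.006, 0], 0],
    [0, [0, -0.006, 0], 0],
    [0, [0, -0.006, 0], 0]
  ]
}}

```text
clock: 40.25
position: [569.2, 130.8, 45.2]
tcp_rot: [-1.131, 1.264, 1.137]
force: [-12.0, -2.8, 7.9]
gripper_width: -0.2
```

Emit:
{"op": "play_rows", "data": {
  "increments": [
    [0, [0, 0.003, 0], 0],
    [0, [0, 0.006, 0], 0],
    [0, [0, 0.01, 0], 0],
    [0, [0, 0.02, 0], 0],
    [0, [0, 0.04, 0], 0],
    [0, [0, 0.06, 0], 0],
    [0, [0, 0.06, 0], 0],
    [0, [0, 0.06, 0], 0],
    [0, [0, 0.06, 0], 0],
    [0, [0, 0.06, 0], 0]
  ]
}}

```text
clock: 41.5
position: [514.6, 136.9, 45.4]
tcp_rot: [-1.131, 1.256, 1.131]
force: [-0.8, -0.5, 1.1]
gripper_width: 0.2
```

```bash
python3 - <<'E'
from h import *
goto(578.6-11,131.2,45,84)
i=grab_frame('side');show('s18',i,(110,180,430,420),2.5)
j=grab_frame('scene');show('c18',j,(300,150,500,300),4)
E
```

```text
clock 41.50 pos [514.6 136.9  45.4] yaw 84.0 -> shift [0.0004, -0.0533, -0.0001] turn -0.001  width 0.2 F [-0.8 -0.5  1.1] q [ 0.49  0.67 -1.02  1.97  0.72  0.92  0.57]
```

View pics/s18.png

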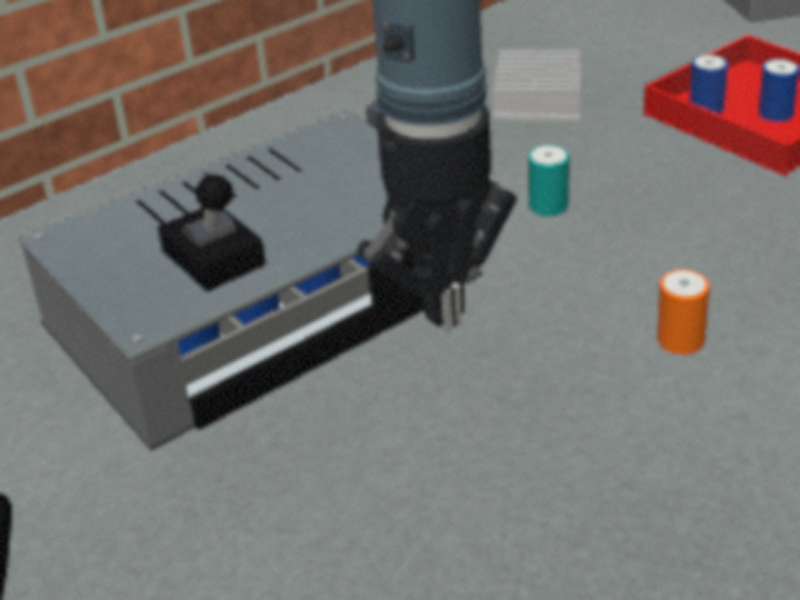

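```bash
python3 - <<'E'
from h import *
T=np.array([593.2,182.8]);c,s=np.cos(np.radians(-6)),np.sin(np.radians(-6));Rm=np.array([[c,-s],[s,c]])
p=T+Rm@np.array([-8,55]);print(p)
goto(p[0],p[1],210,84)
E
```

```text
[590.99289032 238.33493195]
clock 41.60 pos [514.2 136.9  45.3] yaw 84.0 -> shift [-0.1647, -0.0658, 0.109] turn -0.000  width 0.1 F [ 0.7 -0.3  0.1] q [ 0.49  0.67 -1.02  1.97  0.72  0.92  0.57]
```

Emit:
{"op": "play_rows", "data": {
  "increments": [
    [0, [-0.055, 0, 0], 0],
    [0, [-0.11, 0, 0], 0],
    [0, [-0.165, 0, 0], 0],
    [0, [-0.165, -0.02, 0.05], 0],
    [0, [-0.165, -0.066, 0.109], 0],
    [0, [-0.165, -0.066, 0.109], 0],
    [0, [-0.165, -0.066, 0.109], 0],
    [0, [-0.165, -0.066, 0.109], 0],
    [0, [-0.165, -0.066, 0.109], 0],
    [0, [-0.165, -0.066, 0.109], 0]
  ]
}}

```text
clock: 42.85
position: [590.7, 237.2, 210.4]
tcp_rot: [-1.132, 1.258, 1.13]
force: [0.7, -0.1, 0.2]
gripper_width: 0.0
```

```bash
python3 - <<'E'
from h import *
goto(591,238.3,142,84)
i=grab_frame('side');show('s19',i,(110,120,430,360),2.5)
E
```

```text
clock 42.85 pos [590.7 237.2 210.4] yaw 83.9 -> shift [0.0684, -0.0002, 0.0012] turn -0.001  width 0.0 F [ 0.7 -0.1  0.2] q [ 0.34  0.63 -1.1   1.61  0.59  1.27  0.6 ]
```

View pics/s19.png

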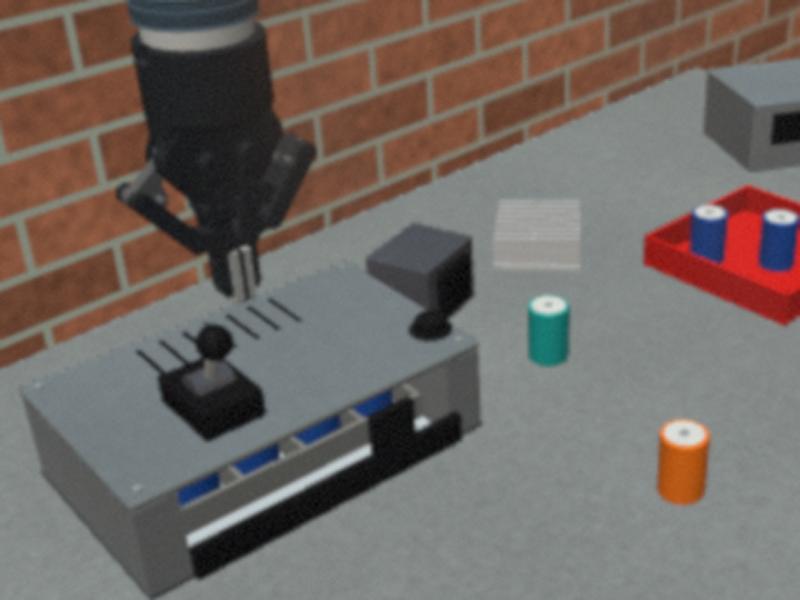

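Emit:
{"op": "play_rows", "data": {
  "increments": [
    [0, [0.04, 0, 0], 0],
    [0, [0.068, 0, 0], 0],
    [0, [0.068, 0, 0], 0],
    [0, [0.068, -0.01, 0], 0],
    [0, [0.068, -0.02, 0], 0],
    [0, [0.068, -0.032, 0], 0],
    [0, [0.068, -0.044, 0], 0],
    [0, [0.068, -0.056, 0], 0],
    [0, [0.068, -0.066, 0], 0],
    [0, [0.068, -0.066, 0], 0]
  ]
}}

```text
clock: 44.15
position: [657.8, 230.7, 141.8]
tcp_rot: [-1.131, 1.257, 1.13]
force: [-0.2, -0.2, 0.6]
gripper_width: -0.1
```

```bash
python3 - <<'E'
from h import *
goto(658,231,142,84)
i=grab_frame('side');show('s20',i,(110,120,430,360),2.5)
E
```

```text
clock 44.15 pos [657.8 230.7 141.8] yaw 83.9 -> shift [-0.0002, -0.0001, 0.0003] turn -0.002  width -0.1 F [-0.2 -0.2  0.6] q [ 0.26  0.79 -1.    1.51  0.69  1.23  0.62]
```

View pics/s20.png

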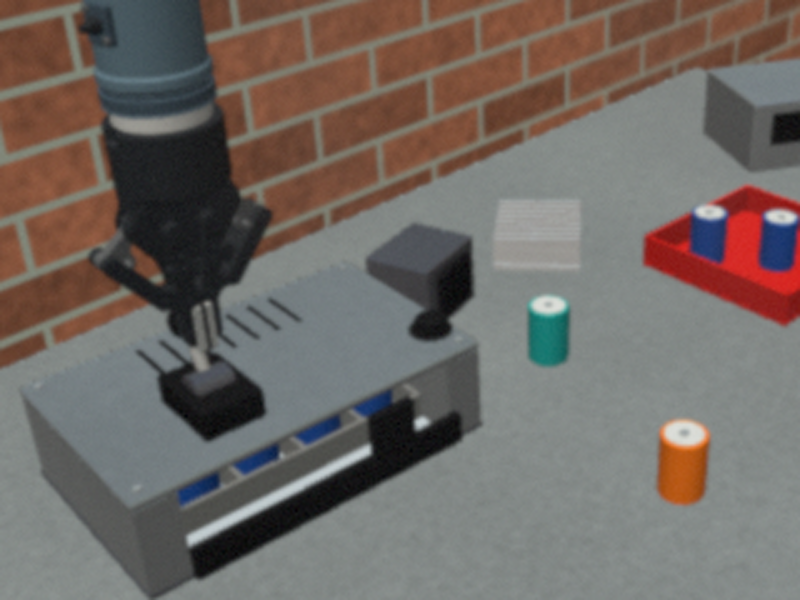

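Emit:
{"op": "play_rows", "data": {
  "increments": [
    [0, [0, -0.002, 0], 0],
    [0, [0, -0.004, 0], 0],
    [0, [0, -0.006, 0], 0],
    [0, [0, -0.008, 0], 0],
    [0, [0, -0.008, 0], 0],
    [0, [0, -0.008, 0], 0],
    [0, [0, 0.01, 0], 0],
    [0, [0, 0.05, 0], 0],
    [0, [-0.06, 0.06, 0], 0],
    [0, [-0.1, 0.1, 0], 0]
  ]
}}

```text
clock: 45.45
position: [559.2, 241.4, 244.4]
tcp_rot: [-1.13, 1.254, 1.127]
force: [-0.3, 0.0, 1.8]
gripper_width: 0.2
```

Emit:
{"op": "play_rows", "data": {
  "increments": [
    [0, [0, 0.05, 0], 0],
    [0, [0, 0.1, 0.05], 0],
    [0, [0, 0.15, 0.1], 0],
    [0, [0, 0.15, 0.1], 0],
    [0, [0, 0.15, 0.1], 0],
    [0, [0, 0.15, 0.1], 0],
    [0, [0, 0.15, 0.1], 0],
    [0, [0, 0.15, 0.1], 0],
    [0, [0, 0.15, 0.1], 0],
    [0, [0, 0.15, 0.1], 0]
  ]
}}

```text
clock: 46.7
position: [418.4, 357.0, 242.3]
tcp_rot: [-1.131, 1.257, 1.132]
force: [-0.4, 0.0, -0.2]
gripper_width: 0.1
```

```bash
python3 - <<'E'
from h import *
goto(658,231,142,84)
i=grab_frame('side');show('s21',i,(110,170,430,410),2.5)
j=grab_frame('scene');cv2.imwrite('pics/c21.png',j);show('c21z',j,(310,150,510,300),4)
E
```

```text
clock 46.70 pos [418.4 357.  242.3] yaw 84.0 -> shift [0.1002, -0.2515, -0.1002] turn -0.000  width 0.1 F [-0.4  0.  -0.2] q [ 0.22  0.45 -1.24  1.79  0.45  1.23  0.32]
```

View pics/s21.png

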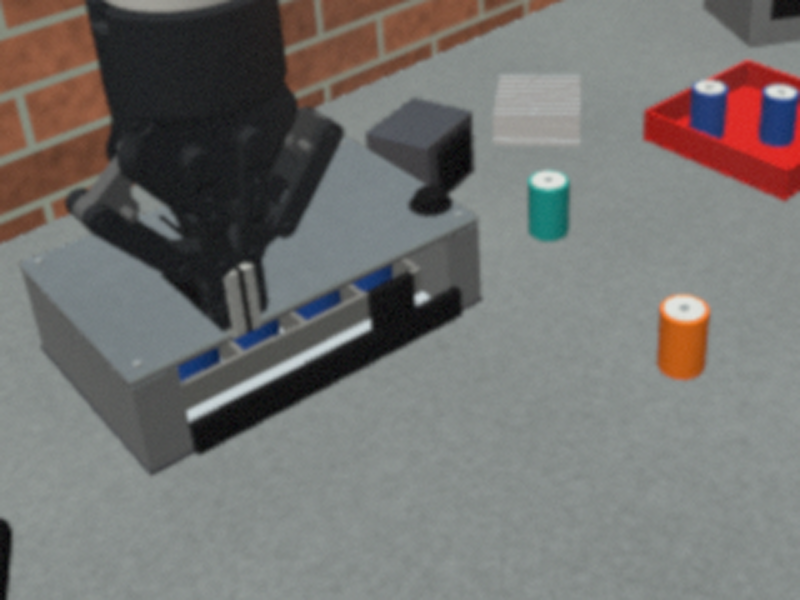

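View pics/c21.png

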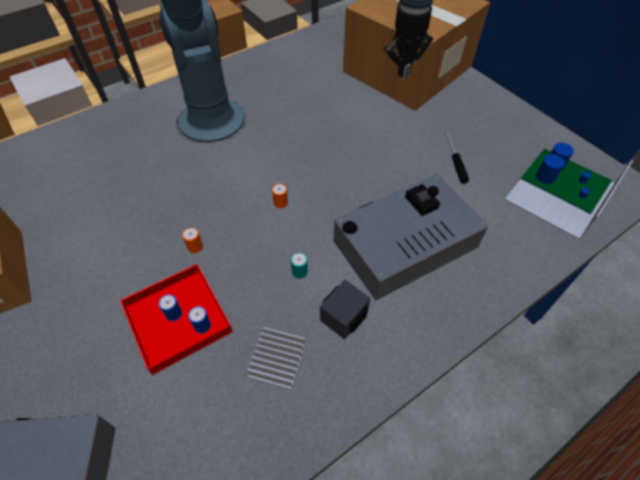

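View pics/c21z.png

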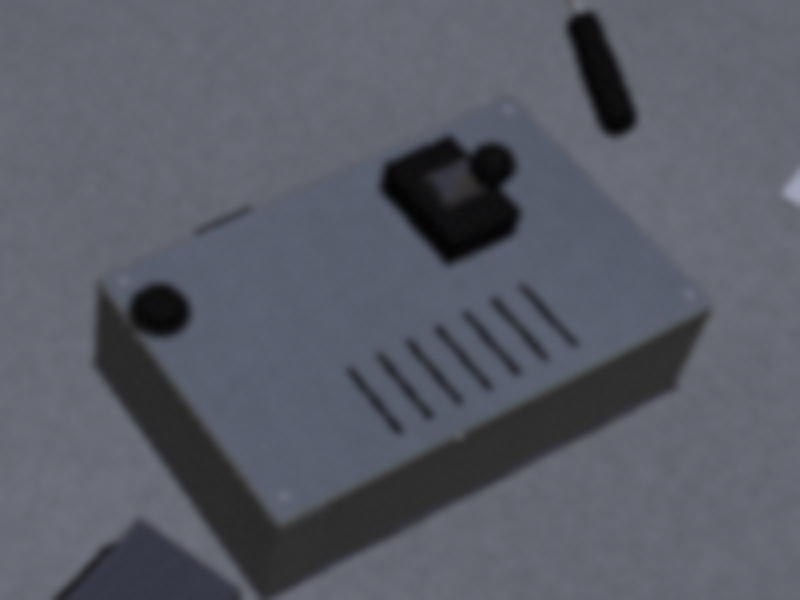

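```bash
python3 - <<'E'
from h import *
X=cast(camera_model('scene'),310+491/4,150+163/4,150.9)
c,s=np.cos(np.radians(6)),np.sin(np.radians(6));d=X[:2]-[593.2,182.8];print(X,np.array([[c,-s],[s,c]])@d)
r.close_job()
E
```

```text
[683.27718819 227.89040762 150.9       ] [84.87050491 54.25902771]
the job is handed in; nothing more can be done
```

The job is done as asked and handed in at about 47 s of the 192 s allowed.

- **Batch:** I pressed the release and the tray popped out with one capacitor already in pocket 1. I put three from the bench into pockets 0, 2 and 3, and the side view showed all four upright before I shut the tray.
- **Leftovers:** The two remaining blue capacitors are standing in the red bin. The orange and turquoise look-alikes, the transformer and the heat sink were not touched.
- **Tray:** The first push read only 3.6 N, too little to show it had latched. I pushed on to the stop, where the force reached about 12 N. In every later picture, taken after I had backed off, it was still shut.
- **Switch:** I flipped it after the tray was home. The ball now sits about 85 mm behind the tester's front, and fully on should be 84 mm.

The robot was clear of everything at hand-in. The scene and side cameras disagreed by up to about 10 mm on the tester's position, so I used a wrist-camera measurement instead. The pocket positions worked out from it matched the tray in the pictures.

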